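Restock the egg-coding station

ROBOT

A 7-joint arm with a two-finger parallel gripper is mounted at the origin on the work surface. World frame = base frame: x ahead of the robot, y to its left, z up, the work surface at z = 0. Lengths are in m, angles in rad, forces in N, time in s.
With the tool pointing down it reaches from about 0.4 to 0.85 m from the base axis. Payload 10.4 kg.
Tool frame: the origin (TCP) lies between the finger pads; the fingertips stand tcp_to_tips ahead of it and the grasp point (between the pads) lies 8 mm behind it (tcp_to_tips is the distance from the TCP to the fingertips, in m); z points along the fingers, y is the line along which they close (so a half turn about z gives the same grasp; the last joint's range is limited). The gripper opens to 85 mm and grips with 20 to 120 N. Pads are 22 mm wide; open, the fingers measure 114 mm over their backs; the gripper's body (76 mm by 85 mm) begins 54 mm behind the grasp point. The pads swing forward as they close: fully open they stand 13 mm farther back than shut.
Start: joints at [1.274, 0.332, -0.065, 1.46, 0.022, 1.35, -0.088], TCP at [0.169, -0.602, 0.242] pointing down, gripper open.
Joint ranges: [-2.6, 2.6], [-0.5, 2.12], [-1.47, 1.34], [0.16, 2.42], [-1.27, 4.41], [0.06, 2.06], [-2.6, 2.6]. Speed limits (rad/s): [2.22, 2.22, 2.79, 2.79, 3.14, 3.14, 3.14].

INTERFACE

Orientations are given as a unit quaternion [x, y, z, w].
In Python, from workcell import * gives the robot as it stands.
- The arm moves only by the tool apply_moves, never from a script. Its argument "rows" is a list of rows, each an object of numbers: "x", "y", "z": the shift along the tool's x, y, z in mm; "ax", "ay", "az": the turn, a rotation vector about the tool's x, y, z in degrees; "gripper": the closure, from 0 (fully open) to 1 (shut). A call has 1 to 5 rows; each row shifts and turns the commanded pose from where the row before left it, along the tool's axes as they then stand; what a row does not reach is not made up. A row lasts 1/12 s, in which the tool goes at most 41.7 mm and 7.16 degrees, less where a joint would pass 70% of its speed; a pose out of reach is approached as far as the arm can. A call with a gripper value outside its range is refused whole. The fingers move at their own pace and stop on an object; "newtons" is the grip in N (left out, the last holds). Time passes only in rows, so rows that do not move let the fingers close. It gives the time, the measured TCP pose, the force, the opening and the grip force at its end, in the units of the state.
- get_obs(): the state, without advancing time (a new reading comes with each control period).
- camera(name): name is "scene" or "top" or "wrist"; returns a dict with "color" (400x640x3 uint8, red, green, blue), "fov_y" (degrees; the focal length in pixels is half the picture's height over the tangent of half this angle, whatever the lens; pixels are square), "cx", "cy" (the principal point, pixels), "k1" (the pictures are not rectified: a ray, as slopes to the right and down, at radius r is drawn at 1 + k1 r^2 times it, then the intrinsics apply), "rvec" (rotation vector, rad) and "tvec" (3), from world to camera coordinates, as OpenCV has them. Camera axes: x right, y down, z forward; pixel columns grow to the right and rows downward; lengths in m; the calibration is good to about 2 mm. A picture is of the moment at which its call begins. There is no depth.
- hand_in(): hands the job in; it is judged then, once.
The state is a dict: "clock": time; "joint_pos": joint angles; "joint_velocities": joint speeds; "tau": joint torques, N m; "position": TCP position; "ee_rot": TCP orientation; "ft_force": force on the tool from outside, world axes, zero at the start; "torque": the same for the moment, N m; "grip_width": opening from 0.0 (shut) to 1.0 (fully open); "grasp_force": force on a finger pad.
Only numpy, scipy, OpenCV 4.12 (cv2) and the standard library are available. Lean on these libraries where they do the work, as an engineer would, in place of code of your own. Each camera call takes 0.05 s, during which the arm holds its last target. There are 200 camera calls.

TASK

Get the egg coder's station ready for the shift: roll the label roll along the table, without picking it up, and let it come to rest squarely on whichever of the two painted marks is free. Load every ink cartridge lying about into the sloped rack, one to a lane, label side up, slid down under the clear cover until it rests against the back stop. Only when all that is done, switch the coder on by pushing its toggle lever fully over, away from the robot; leave the tape dispenser and everything else on the bench where they are.

Things in the scene. Friction and masses are not known exactly. Their poses are not given: they have to be found in the camera images.
- roll: white paper label roll on a cardboard core, a cylinder 50 in diameter and 90 long, about 0.22 kg, lying on the table. Origin at its middle on the axis (25 above the table); the own x axis runs along the cylinder axis. It rolls freely across its axis, roughly along world y. It starts between the two marks.
- strip: the two white painted outlines on the table (paint only, nothing to bump into). Origin on the table midway between them; own y runs from mark_b to mark_a, own x is the direction in which the axis of a roll on a mark must lie.
- mark_a (a point): centre of one painted outline (outline 110 along strip x by 66 along strip y), on the table, 170 from the strip's origin at its +y
- mark_b (a point): centre of the other painted outline, same size, on the table, 170 from the strip's origin at its -y
- deck: sloped deck of the cartridge rack, fixed, going down 0.30 rad away from the robot. Origin mid-width on the deck floor at the foot of the back stop, about 24 above the table; own x points down the slope, own y to the robot's left, own z out of the floor. Floor from x = -170 (upper edge, near the robot) to 0 (face of the stop). Cartridges do not slide by themselves.
- lane1 (a point): point on the deck floor in the middle of the rightmost lane, on the open upper part, at deck x = -110, y = -99. The four lanes run along deck x, each 48 wide, with their middles at deck y = -99, -33, 33 and 99; the ribs between them are 18 wide and 8 high. A cartridge seated against the stop has its origin at deck x = -40.
- cover (a point): middle of the upper edge of the clear plastic cover, on its top face. The cover spans deck x = -55 to 0 over all lanes, underside 44 and top 48 above the deck floor; cartridges are put down on the open part and pushed in below it. The tail of a seated cartridge sticks out 25 from it.
- cart1: black ink cartridge, a flat block 80 long (own x) x 36 wide (own y) x 26 high (own z), paper label on top, about 90 g. Origin at the centre of its underside. May be absent. It may go into the rack with either end first.
- cart2: black ink cartridge, a flat block 80 long (own x) x 36 wide (own y) x 26 high (own z), paper label on top, about 90 g. Origin at the centre of its underside. May be absent. It may go into the rack with either end first.
- cart3: black ink cartridge, a flat block 80 long (own x) x 36 wide (own y) x 26 high (own z), paper label on top, about 90 g. Origin at the centre of its underside. May be absent. It may go into the rack with either end first.
- cart4: black ink cartridge, a flat block 80 long (own x) x 36 wide (own y) x 26 high (own z), paper label on top, about 90 g. Origin at the centre of its underside. May be absent. It may go into the rack with either end first.
- dispenser_a: grey tape dispenser, 100 (own x) x 50 x 65 high, 0.9 kg, standing on mark_a if present (only one of the two dispensers is there). Origin at the centre of its underside. Must stay where it is.
- dispenser_b: grey tape dispenser, 100 (own x) x 50 x 65 high, 0.9 kg, standing on mark_b if present (only one of the two dispensers is there). Origin at the centre of its underside. Must stay where it is.
- switch_base: the egg coder's on/off switch, a fixed grey block 70 (own x) x 50 x 25 high on the table with a toggle lever. Origin at the centre of its underside. The lever's hinge runs along own y, 22 above the origin.
- switch (a joint): toggle lever of the coder's switch, rad: 0 = off, leaning 0.5 rad back towards own -x (towards the robot); 1.0 = on, leaning 0.5 rad towards own +x. Light (under 2 N at the ball) and stays where it is left; it may start up to 0.15.
- switch_tip (a point): centre of the black ball, 26 in diameter, at the end of the lever, 80 from its hinge
- glue: bystander, must stay where it is: glue bottle 32 in diameter, 100 high, origin under its centre
- woodblock: bystander, must stay where it is: wooden block 60 x 45 x 30 high, origin under its centre
- eggcup: bystander, must stay where it is: white cup 60 in diameter, 50 high, origin under its centre
- brush: bystander, must stay where it is: brush lying at the near right, origin at its underside
- canister: bystander, must stay where it is: grey jar 60 in diameter, 90 high, origin under its centre
- scraper: bystander, must stay where it is: spatula lying at the far right side, origin at its underside
Not all that is in view belongs to the job. What is shaped like the cart2 but blue is not meant.

How it is judged:
By the outcome, as a careful person would: the job done as asked, in the order asked, and still so for the second after the job is handed in, with the robot touching nothing.
Of dispenser_a, dispenser_b only 1 to 1 are there at a start; the rules pass over those that are not, and their reading is None.
Of cart1, cart2, cart3, cart4 only 3 to 4 are there at a start; the rules pass over those that are not, and their reading is None.
At some moment in a run one of cart1, cart2, cart3, cart4 may be knocked a few centimetres aside while the robot is not near it.
Once in a run the grip may slacken for a moment while it holds something.
It also fails if it takes over 210 s, if anything falls off the work surface, if the arm or the gripper's body presses on something with over 40 N, if the wrist force passes 120 N, or if a joint passes its speed limit or range.

## Working session

There is one attempt and no reset: what is moved stays moved. The work goes in short steps, Python scripts to look and compute and a tool call to move; the robot and the scene stay as the last step left them, time stands still between calls to the robot, and variables do not carry over. Pictures are saved under pics/ and viewed, at most 14 in all, crops included, and the job is handed in when it is done.

Besides the shell and the picture viewer there is one more tool, called after "Request:" by a JSON object that holds its "fn" and its "kwargs". apply_moves: Moves the arm, as the interface text tells. Its arguments: {"type":"object","properties":{"rows":{"type":"array","items":{"type":"object","properties":{"x":{"type":"number"},"y":{"type":"number"},"z":{"type":"number"},"ax":{"type":"number"},"ay":{"type":"number"},"az":{"type":"number"},"gripper":{"type":"number"}}}},"newtons":{"type":"number"}},"required":["rows"]}

```bash
ls; mkdir -p pics; cat > h.py <<'E'
from workcell import *
import numpy as np, cv2
from scipy.spatial.transform import Rotation as R
def K(c):
    h,w=c["color"].shape[:2]; f=h/2/np.tan(np.radians(c["fov_y"])/2)
    return np.array([[f,0,c["cx"]],[0,f,c["cy"]],[0,0,1]]),np.array([c["k1"],0,0,0,0.])
def ray(c,uv):
    k,d=K(c); n=cv2.undistortPoints(np.array(uv,float).reshape(-1,1,2),k,d).reshape(-1,2)
    Rm=cv2.Rodrigues(np.array(c["rvec"],float))[0]; t=np.array(c["tvec"],float).ravel()
    return -Rm.T@t, np.c_[n,np.ones(len(n))]@Rm
def onz(c,uv,z):
    o,d=ray(c,uv); return o+d*((z-o[2])/d[:,2])[:,None]
def onplane(c,uv,p,n):
    o,d=ray(c,uv); return o+d*(((p-o)@n)/(d@n))[:,None]
def proj(c,P):
    k,d=K(c); return cv2.projectPoints(np.array(P,float).reshape(-1,1,3),np.array(c["rvec"],float),np.array(c["tvec"],float),k,d)[0].reshape(-1,2)
def save(c,n,box=None,s=1):
    im=c["color"][...,::-1]
    if box: im=im[box[1]:box[3],box[0]:box[2]]
    cv2.imwrite("pics/"+n+".png",cv2.resize(im,None,fx=s,fy=s,interpolation=cv2.INTER_CUBIC))
E
python3 - <<'E'
from h import *
import pickle
o=get_obs(); print(o["position"],o["ee_rot"],o["clock"],tcp_to_tips if 'tcp_to_tips' in globals() else None)
d={}
for n in("top","scene","wrist"):
    c=camera(n); d[n]=c; save(c,n+"0",s=1.25); print(n,c["fov_y"],c["k1"],ray(c,[[320,200]]))
pickle.dump(d,open("c0.pkl","wb"))
E
```

```text
pics
[ 0.16885768 -0.60136697  0.2414813 ] [ 9.90644071e-01  1.36468939e-01 -1.49259404e-04 -7.29014629e-04] 0.0 0.011
top 46.14495838379122 0.04211329600349672 (array([ 0.2918988 , -0.08357583,  1.61979383]), array([[ 0.14418983, -0.02086941, -0.98934501]]))
scene 47.8360582757108 -0.10745315771380601 (array([ 1.57947857, -0.21348405,  1.0526135 ]), array([[-0.7342131 ,  0.08198957, -0.67398547]]))
wrist 63.22626545096953 -0.005989988963732933 (array([ 0.24836068, -0.57926702,  0.37274729]), array([[-0.29411277, -0.09425614, -0.9513202 ]]))
```

View pics/top0.png

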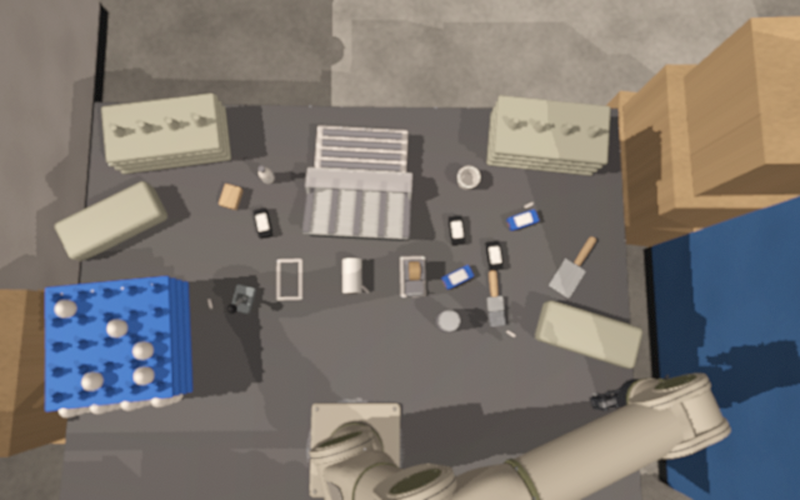

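View pics/scene0.png

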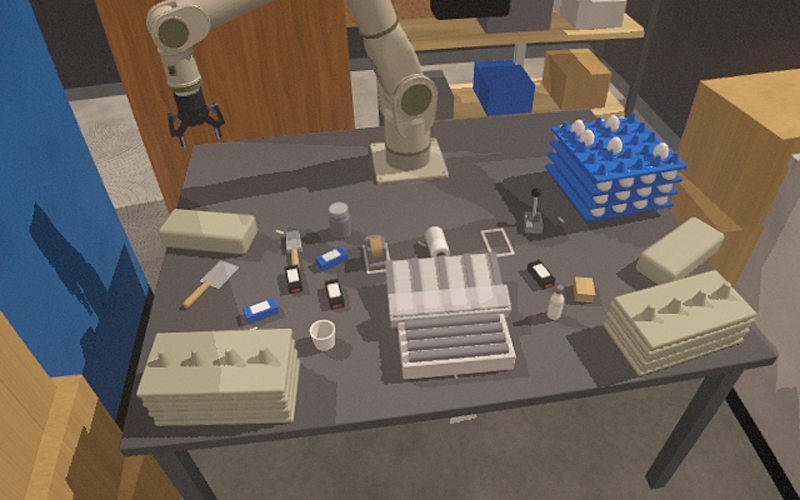

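Top view (800 px scale): the free outline, mark_a, is at (289,279). The dispenser stands on the other mark at (412,277), with the roll at (352,275) between them. There are three black cartridges at (263,222), (457,230) and (495,255), the last close to the brush. The rack is around (360,210) and the switch at (243,297). I'll measure these next.

```bash
python3 - <<'E'
from h import *
import pickle
d=pickle.load(open("c0.pkl","rb")); c=d["top"]; im=c["color"]
def s(u,v): return [u/1.25,v/1.25]
hsv=cv2.cvtColor(im,cv2.COLOR_RGB2HSV); g=im.max(2)
m=((g>150)&(hsv[...,1]<50)).astype(np.uint8)
n,l,st,ce=cv2.connectedComponentsWithStats(m)
for i in range(1,n):
    if 12<st[i,4]<1500 and 60<ce[i,0]<500 and 130<ce[i,1]<280:
        cnt=cv2.findContours((l==i).astype(np.uint8),0,2)[0][0]
        r=cv2.minAreaRect(cnt); b=onz(c,cv2.boxPoints(r),0.026)
        e=[np.linalg.norm(b[1]-b[0]),np.linalg.norm(b[2]-b[1])]; v=(b[1]-b[0]) if e[0]>e[1] else b[2]-b[1]
        print(ce[i].round(1),st[i,4],"z0",onz(c,ce[i],0)[0,:2].round(3),"z26",onz(c,ce[i],.026)[0,:2].round(3),np.round(e,3),"ang",round(np.degrees(np.arctan2(v[1],v[0]))%180,1))
print("switch base",onz(c,s(245,297),.025),"ball",onz(c,s(232,309),.09))
save(c,"rack_top",(160,90,440,270),2.85)
sc=d["scene"]; save(sc,"rack_scene",(170,170,450,310),2.85)
E
```

```text
[ 95.6 135.3] 19 z0 [0.752 0.666] z26 [0.745 0.654] [0.008 0.033] ang 59.1
[374.4 141.3] 287 z0 [ 0.74  -0.311] z26 [ 0.733 -0.307] [0.069 0.062] ang 135.6
[212. 140.] 99 z0 [0.74  0.264] z26 [0.733 0.258] [0.038 0.039] ang 1.8
[422.5 163.8] 24 z0 [ 0.659 -0.48 ] z26 [ 0.653 -0.474] [0.027 0.009] ang 116.9
[209.2 177.5] 127 z0 [0.605 0.269] z26 [0.6   0.263] [0.031 0.049] ang 12.9
[418.2 175.1] 126 z0 [ 0.618 -0.464] z26 [ 0.613 -0.458] [0.049 0.032] ang 108.9
[365.3 183.3] 129 z0 [ 0.588 -0.277] z26 [ 0.583 -0.274] [0.032 0.05 ] ang 7.2
[395.7 203.6] 129 z0 [ 0.517 -0.382] z26 [ 0.513 -0.377] [0.034 0.045] ang 178.6
[325. 219.] 193 z0 [ 0.461 -0.135] z26 [ 0.459 -0.134] [0.065 0.11 ] ang 179.7
[231.  222.5] 310 z0 [0.448 0.188] z26 [0.446 0.184] [0.068 0.116] ang 1.6
[280.1 219.7] 427 z0 [0.459 0.02 ] z26 [0.456 0.018] [0.051 0.096] ang 0.7
[453.1 222.4] 493 z0 [ 0.452 -0.58 ] z26 [ 0.449 -0.572] [0.09  0.065] ang 145.0
[366.1 221. ] 128 z0 [ 0.455 -0.278] z26 [ 0.453 -0.275] [0.048 0.03 ] ang 116.7
[199.5 233. ] 20 z0 [0.412 0.294] z26 [0.41  0.288] [0.01  0.013] ang 2.3
[395.8 243. ] 145 z0 [ 0.379 -0.379] z26 [ 0.378 -0.374] [0.041 0.041] ang 90.2
[358.7 256.3] 224 z0 [ 0.333 -0.251] z26 [ 0.333 -0.248] [0.054 0.05 ] ang 90.2
[399.  256.2] 32 z0 [ 0.334 -0.389] z26 [ 0.334 -0.384] [0.028 0.018] ang 99.6
[ 92.3 262.9] 169 z0 [0.312 0.645] z26 [0.311 0.633] [0.048 0.039] ang 89.8
[408.1 266.6] 27 z0 [ 0.299 -0.42 ] z26 [ 0.299 -0.414] [0.01  0.027] ang 56.3
switch base [[0.39455473 0.29959549 0.025     ]] ball [[0.3595662  0.31568344 0.09      ]]
```

View pics/rack_top.png

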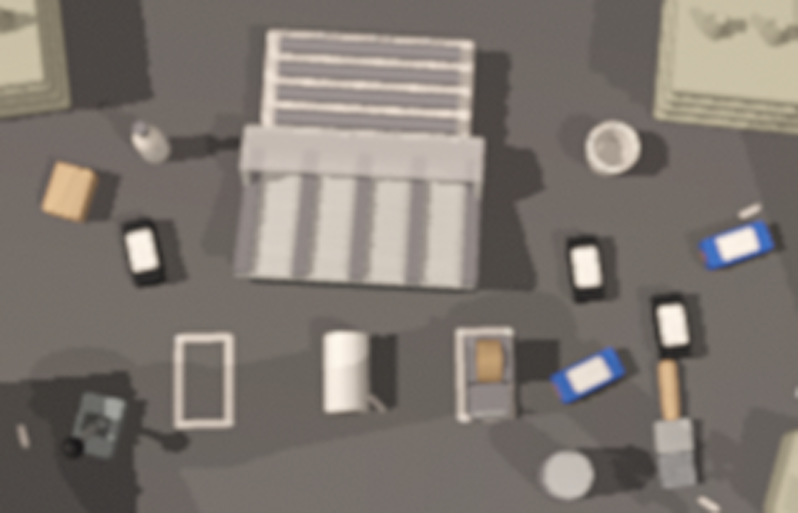

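View pics/rack_scene.png

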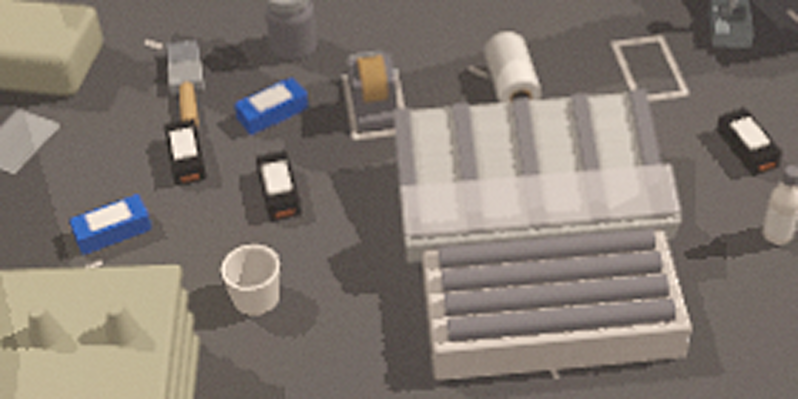

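Rough positions are clear. I'll bring the wrist camera over the middle for finer measurement: level the yaw, then translate.

Request:
{"fn": "apply_moves", "kwargs": {"rows": [{"az":5.2,"z":-20},{"az":5.2,"z":-20},{"az":5.3,"z":-20},{"x":10,"y":-15,"z":-10},{"x":16,"y":-30,"z":-10}]}}

```text
invalid input at $.rows[0]: expected keys x, y, z, ax, ay, az, gripper
```

Request:
{"fn": "apply_moves", "kwargs": {"rows": [{"x":16,"y":-30,"z":-6},{"x":16,"y":-30,"z":-6},{"x":16,"y":-30,"z":-6},{"x":16,"y":-30},{"x":16,"y":-30}]}}

```text
invalid input at $.rows[0]: expected keys x, y, z, ax, ay, az, gripper
```

Request:
{"fn": "apply_moves", "kwargs": {"rows": [{"x":16,"y":-30},{"x":16,"y":-30},{"x":16,"y":-30},{"x":16,"y":-30},{"x":16,"y":-30}]}}

```text
invalid input at $.rows[0]: expected keys x, y, z, ax, ay, az, gripper
```

Request:
{"fn": "apply_moves", "kwargs": {"rows": [{"x":16,"y":-30},{"x":16,"y":-30},{"x":16,"y":-30},{"x":16,"y":-30},{"x":16,"y":-30}]}}

```text
invalid input at $.rows[0]: expected keys x, y, z, ax, ay, az, gripper
```

Request:
{"fn": "apply_moves", "kwargs": {"rows": [{"x":16,"y":-30},{"x":16,"y":-30},{"x":16,"y":-20},{},{}]}}

```text
invalid input at $.rows[0]: expected keys x, y, z, ax, ay, az, gripper
```

```bash
python3 - <<'E'
from h import *
import pickle
o=get_obs(); print(o["position"],o["ee_rot"],o["clock"])
c=camera("wrist"); save(c,"w1",s=1.25); pickle.dump(c,open("w1.pkl","wb")); print(ray(c,[[320,200]]))
E
```

```text
[ 0.16892923 -0.60148906  0.24172676] [ 9.90641710e-01  1.36487179e-01 -9.65073049e-05 -4.93861946e-04] 0.15
(array([ 0.24836995, -0.57929373,  0.37285995]), array([[-0.29404876, -0.09444228, -0.95132153]]))
```

View pics/w1.png

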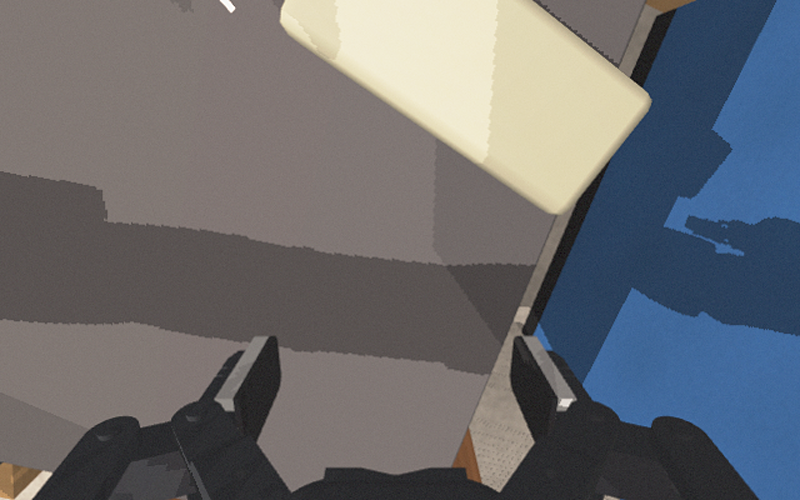

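The moves were refused because every row needs all seven keys. The picture shows only empty table and the gripper. Repeating with full rows.

Request:
{"fn": "apply_moves", "kwargs": {"rows": [{"x":0,"y":0,"z":-20,"ax":0,"ay":0,"az":5.2,"gripper":0},{"x":0,"y":0,"z":-20,"ax":0,"ay":0,"az":5.2,"gripper":0},{"x":0,"y":0,"z":-20,"ax":0,"ay":0,"az":5.3,"gripper":0},{"x":10,"y":-15,"z":-10,"ax":0,"ay":0,"az":0,"gripper":0},{"x":16,"y":-30,"z":-10,"ax":0,"ay":0,"az":0,"gripper":0}]}}

```text
clock: 0.62
position: [0.1929, -0.5584, 0.3224]
ee_rot: [1.0, -0.003, -0.001, 0.0]
ft_force: [0.8, -0.7, -0.1]
grip_width: 1.0
grasp_force: 0.0
```

Request:
{"fn": "apply_moves", "kwargs": {"rows": [{"x":16,"y":-30,"z":-6,"ax":0,"ay":0,"az":0,"gripper":0},{"x":16,"y":-30,"z":-6,"ax":0,"ay":0,"az":0,"gripper":0},{"x":16,"y":-30,"z":-6,"ax":0,"ay":0,"az":0,"gripper":0},{"x":16,"y":-30,"z":0,"ax":0,"ay":0,"az":0,"gripper":0},{"x":16,"y":-30,"z":0,"ax":0,"ay":0,"az":0,"gripper":0}]}}

```text
clock: 1.03
position: [0.2756, -0.4052, 0.3407]
ee_rot: [1.0, -0.0, 0.0, 0.0]
ft_force: [1.0, -0.3, 0.0]
grip_width: 1.001
grasp_force: 0.0
```

Request:
{"fn": "apply_moves", "kwargs": {"rows": [{"x":16,"y":-30,"z":0,"ax":0,"ay":0,"az":0,"gripper":0},{"x":16,"y":-30,"z":0,"ax":0,"ay":0,"az":0,"gripper":0},{"x":16,"y":-30,"z":0,"ax":0,"ay":0,"az":0,"gripper":0},{"x":16,"y":-30,"z":0,"ax":0,"ay":0,"az":0,"gripper":0},{"x":16,"y":-30,"z":0,"ax":0,"ay":0,"az":0,"gripper":0}]}}

```text
clock: 1.45
position: [0.3555, -0.2551, 0.3403]
ee_rot: [1.0, -0.0, 0.0, 0.0]
ft_force: [-0.0, -0.2, 0.1]
grip_width: 1.001
grasp_force: 0.0
```

Request:
{"fn": "apply_moves", "kwargs": {"rows": [{"x":16,"y":-30,"z":0,"ax":0,"ay":0,"az":0,"gripper":0},{"x":16,"y":-30,"z":0,"ax":0,"ay":0,"az":0,"gripper":0},{"x":16,"y":-30,"z":0,"ax":0,"ay":0,"az":0,"gripper":0},{"x":16,"y":-30,"z":0,"ax":0,"ay":0,"az":0,"gripper":0},{"x":16,"y":-30,"z":0,"ax":0,"ay":0,"az":0,"gripper":0}]}}

```text
clock: 1.87
position: [0.4355, -0.1052, 0.3404]
ee_rot: [1.0, -0.0, 0.0, 0.0]
ft_force: [1.0, -0.4, -0.2]
grip_width: 0.995
grasp_force: 0.0
```

Request:
{"fn": "apply_moves", "kwargs": {"rows": [{"x":16,"y":-30,"z":0,"ax":0,"ay":0,"az":0,"gripper":0},{"x":16,"y":-30,"z":0,"ax":0,"ay":0,"az":0,"gripper":0},{"x":0,"y":-30,"z":0,"ax":0,"ay":0,"az":0,"gripper":0},{"x":0,"y":0,"z":0,"ax":0,"ay":0,"az":0,"gripper":0},{"x":0,"y":0,"z":0,"ax":0,"ay":0,"az":0,"gripper":0}]}}

```text
clock: 2.28
position: [0.4671, -0.0152, 0.3403]
ee_rot: [1.0, 0.002, -0.0, 0.0]
ft_force: [-1.5, -1.0, 0.1]
grip_width: 0.998
grasp_force: 0.0
```

```bash
python3 - <<'E'
from h import *
import pickle
o=get_obs(); print(o["position"],o["ee_rot"],o["clock"])
c=camera("wrist"); save(c,"w2",s=1.25); pickle.dump(c,open("w2.pkl","wb")); print(ray(c,[[320,200]]))
E
```

```text
[ 0.4670823  -0.01520419  0.34030158] [ 9.99998600e-01  1.67110699e-03 -1.20262739e-05  8.46044873e-05] 2.2833
(array([ 0.54958892, -0.01501221,  0.47146147]), array([[-0.30845857, -0.01382883, -0.95134576]]))
```

View pics/w2.png

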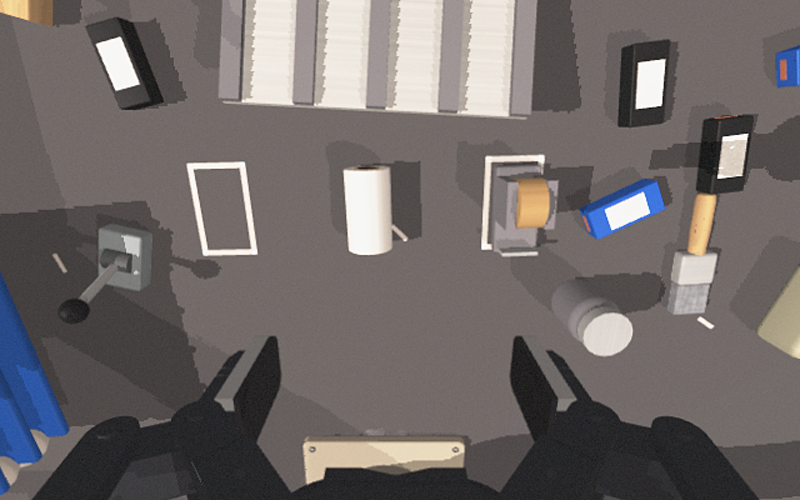

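The wrist view (800 px scale) shows the free mark_a outline at (222,208), the roll at (368,210), and the dispenser at (515,210). The black cartridges are at (122,64), (648,83) and (730,155), the switch is at (125,258) with its ball at (72,310), and the rack's upper edge runs from (220,102) to (530,117).

```bash
cat > meas.py <<'E'
from h import *
def blobs(c,thr=170,lo=200,hi=9000,sat=45):
    im=c["color"]; hsv=cv2.cvtColor(im,cv2.COLOR_RGB2HSV)
    m=((im.max(2)>thr)&(hsv[...,1]<sat)).astype(np.uint8)
    n,l,st,ce=cv2.connectedComponentsWithStats(m); out=[]
    for i in range(1,n):
        if lo<st[i,4]<hi:
            cnt=max(cv2.findContours((l==i).astype(np.uint8),0,2)[0],key=cv2.contourArea)
            out.append((ce[i],st[i,4],cnt))
    return out
def rect(c,cnt,z):
    P=onz(c,cnt.reshape(-1,2)+0.0,z)[:,:2]
    (x,y),(w,h),a=cv2.minAreaRect((P*1000).astype(np.float32))
    if w<h: w,h,a=h,w,a+90
    return np.round([x,y,w,h,(a+90)%180-90],1)
E
python3 - <<'E'
from meas import *
import pickle
c=pickle.load(open("w2.pkl","rb"))
for ce,n,cnt in blobs(c):
    print((ce*1.25).round(),n,"z0",rect(c,cnt,0),"z26",rect(c,cnt,.026))
s=lambda *p:np.array(p)/1.25
print("mark b left edge",onz(c,s((485,157),(484,248),(543,156)),0).round(3).tolist())
print("rack upper edge L,R z=.074",onz(c,s((221,101),(527,116)),.074).round(4).tolist())
print("lane centres",onz(c,s((269,102),(342,105),(414,109),(486,112)),.074).round(4).tolist())
print("switch base top",onz(c,s((99,225),(152,228),(152,272),(101,266)),.025).round(4).tolist())
print("ball",onz(c,s((73,310)),.092).round(4).tolist())
# roll triangulation: sides at axis height
print("roll sides z25",onz(c,s((345,168),(390,168),(347,252),(391,252)),.025).round(4).tolist())
E
```

```text
[307.  53.] 7029 z0 [609.8  88.8 159.  104.9 -89.9] z26 [606.5  83.1 150.2  99.1 -89.9]
[414.  56.] 3717 z0 [609.4 -29.4 107.7  67.1  -1.1] z26 [606.1 -28.6 101.8  63.4  -1.1]
[486.  58.] 3718 z0 [ 608.2 -109.7  111.4   63.5   -2.4] z26 [ 605.  -104.5  105.2   60.    -2.4]
[117.  63.] 849 z0 [603.4 278.8  47.3  28.9  13.7] z26 [600.4 262.6  44.7  27.3  13.7]
[650.  83.] 801 z0 [ 585.  -289.1   47.3   28.5    7.7] z26 [ 583.  -273.9   44.7   27.     7.7]
[732. 156.] 664 z0 [ 509.9 -398.5   47.3   27.8    7.2] z26 [ 512.1 -377.3   44.7   26.2    7.2]
[498. 188.] 613 z0 [ 454.5 -151.9  111.1   67.1    1. ] z26 [ 459.7 -144.4  105.    63.4    1. ]
[222. 207.] 1114 z0 [445.9 187.9 111.8  67.6   1.3] z26 [451.7 176.7 105.7  63.9   1.3]
[368. 211.] 2427 z0 [442.9   7.4 102.2  71.2   2.1] z26 [448.8   6.2  96.6  67.3   2.1]
[627. 210.] 595 z0 [ 446.3 -290.2   47.1   28.1  -63.1] z26 [ 452.  -275.    44.5   26.6  -63.1]
[694. 282.] 1149 z0 [ 352.3 -390.6   79.4   47.8    4.6] z26 [ 363.2 -369.9   75.    45.1    4.6]
[607. 334.] 1073 z0 [ 280.7 -295.9   64.2   63.5   45.9] z26 [ 295.5 -280.4   60.6   60.    45.9]
mark b left edge [[0.508, -0.117, 0.0], [0.4, -0.124, 0.0], [0.509, -0.183, 0.0]]
rack upper edge L,R z=.074 [[0.5638, 0.1441, 0.074], [0.5515, -0.1376, 0.074]]
lane centres [[0.563, 0.1002, 0.074], [0.5605, 0.0334, 0.074], [0.5572, -0.0328, 0.074], [0.5548, -0.0993, 0.074]]
switch base top [[0.4338, 0.3203, 0.025], [0.4304, 0.2605, 0.025], [0.3769, 0.2707, 0.025], [0.3842, 0.3295, 0.025]]
ball [[0.3603, 0.3183, 0.092]]
roll sides z25 [[0.4979, 0.0386, 0.025], [0.498, -0.0101, 0.025], [0.4022, 0.0398, 0.025], [0.4024, -0.0111, 0.025]]
```

Mark spacing measures 339.9 mm (340 expected), the roll 50 mm wide, and lane spacing 66.5 mm, so the numbers hold. I'll straddle the roll loosely and roll it.

Request:
{"fn": "apply_moves", "kwargs": {"rows": [{"x":-9,"y":-14,"z":25,"ax":0,"ay":0,"az":-1.2,"gripper":0},{"x":-8,"y":-15,"z":32,"ax":0,"ay":0,"az":0,"gripper":0},{"x":0,"y":0,"z":35,"ax":0,"ay":0,"az":0,"gripper":0},{"x":0,"y":0,"z":35,"ax":0,"ay":0,"az":0,"gripper":0},{"x":0,"y":0,"z":35,"ax":0,"ay":0,"az":0,"gripper":0}]}}

```text
clock: 2.75
position: [0.4495, 0.0104, 0.177]
ee_rot: [1.0, 0.009, 0.0, 0.001]
ft_force: [0.8, -2.1, -0.4]
grip_width: 1.001
grasp_force: 0.0
```

Request:
{"fn": "apply_moves", "kwargs": {"rows": [{"x":0,"y":0,"z":35,"ax":0,"ay":0,"az":0,"gripper":0},{"x":0,"y":0,"z":35,"ax":0,"ay":0,"az":0,"gripper":0},{"x":0,"y":0,"z":30,"ax":0,"ay":0,"az":0,"gripper":0},{"x":0,"y":0,"z":0,"ax":0,"ay":0,"az":0,"gripper":0},{"x":0,"y":0,"z":0,"ax":0,"ay":0,"az":0,"gripper":0}]}}

```text
clock: 3.17
position: [0.449, 0.0111, 0.0779]
ee_rot: [1.0, 0.01, -0.001, -0.0]
ft_force: [-0.5, 0.1, 1.3]
grip_width: 1.001
grasp_force: 0.0
```

```bash
python3 - <<'E'
from h import *
o=get_obs(); print(o["position"],o["ee_rot"],o["clock"])
c=camera("wrist"); save(c,"w3",s=0.9)
E
```

```text
[0.44896877 0.01109358 0.07787308] [ 9.99952156e-01  9.66337758e-03 -1.49465217e-03 -2.65782631e-04] 3.1667
```

View pics/w3.png

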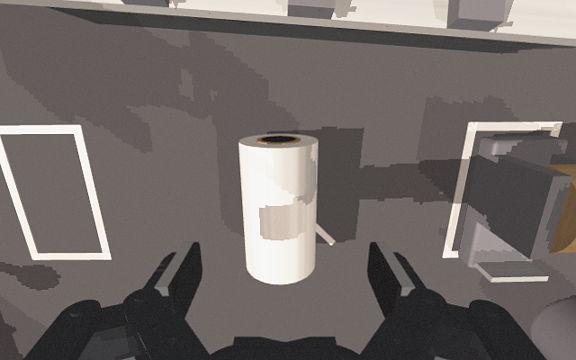

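The roll stands nicely between the open fingers (roll mid ≈ 278, finger mid ≈ 286 px). Continue down more slowly, part-close, then roll.

Request:
{"fn": "apply_moves", "kwargs": {"rows": [{"x":1,"y":-3,"z":14,"ax":0,"ay":0,"az":-0.3,"gripper":0},{"x":0,"y":0,"z":14,"ax":0,"ay":0,"az":0,"gripper":0},{"x":0,"y":0,"z":14,"ax":0,"ay":0,"az":0,"gripper":0},{"x":0,"y":0,"z":14,"ax":0,"ay":0,"az":0,"gripper":0.2},{"x":0,"y":0,"z":0,"ax":0,"ay":0,"az":0,"gripper":0.34}]}}

```text
clock: 3.63
position: [0.4512, 0.0143, 0.0226]
ee_rot: [1.0, 0.012, 0.0, 0.0]
ft_force: [-0.6, 0.3, 1.4]
grip_width: 0.746
grasp_force: 0.0
```

Request:
{"fn": "apply_moves", "kwargs": {"newtons": 20, "rows": [{"x":0,"y":0,"z":0,"ax":0,"ay":0,"az":0,"gripper":0.34},{"x":0,"y":0,"z":0,"ax":0,"ay":0,"az":0,"gripper":0.34},{"x":0,"y":0,"z":0,"ax":0,"ay":0,"az":0,"gripper":0.34},{"x":0,"y":0,"z":0,"ax":0,"ay":0,"az":0,"gripper":0.34},{"x":0,"y":0,"z":0,"ax":0,"ay":0,"az":0,"gripper":0.34}]}}

```text
clock: 4.05
position: [0.4513, 0.0149, 0.023]
ee_rot: [1.0, 0.013, 0.001, 0.0]
ft_force: [-0.4, 0.3, -0.1]
grip_width: 0.657
grasp_force: 0.0
```

Request:
{"fn": "apply_moves", "kwargs": {"rows": [{"x":0,"y":-3,"z":0,"ax":0,"ay":0,"az":0,"gripper":0.34},{"x":0,"y":-5,"z":0,"ax":0,"ay":0,"az":0,"gripper":0.34},{"x":0,"y":-8,"z":0,"ax":0,"ay":0,"az":0,"gripper":0.34},{"x":0,"y":-8,"z":0,"ax":0,"ay":0,"az":0,"gripper":0.34},{"x":0,"y":-8,"z":0,"ax":0,"ay":0,"az":0,"gripper":0.34}]}}

```text
clock: 4.47
position: [0.4498, 0.0483, 0.0223]
ee_rot: [1.0, 0.013, -0.0, -0.0]
ft_force: [-0.5, 0.1, -0.6]
grip_width: 0.662
grasp_force: 0.0
```

Request:
{"fn": "apply_moves", "kwargs": {"rows": [{"x":0,"y":-8,"z":0,"ax":0,"ay":0,"az":0,"gripper":0.34},{"x":0,"y":-8,"z":0,"ax":0,"ay":0,"az":0,"gripper":0.34},{"x":0,"y":-8,"z":0,"ax":0,"ay":0,"az":0,"gripper":0.34},{"x":0,"y":-8,"z":0,"ax":0,"ay":0,"az":0,"gripper":0.34},{"x":0,"y":-8,"z":0,"ax":0,"ay":0,"az":0,"gripper":0.34}]}}

```text
clock: 4.88
position: [0.4488, 0.0879, 0.0223]
ee_rot: [1.0, 0.013, -0.0, 0.0]
ft_force: [0.3, -0.4, -0.8]
grip_width: 0.658
grasp_force: 0.1
```

Request:
{"fn": "apply_moves", "kwargs": {"rows": [{"x":0,"y":-8,"z":0,"ax":0,"ay":0,"az":0,"gripper":0.34},{"x":0,"y":-8,"z":0,"ax":0,"ay":0,"az":0,"gripper":0.34},{"x":0,"y":-8,"z":0,"ax":0,"ay":0,"az":0,"gripper":0.34},{"x":0,"y":-8,"z":0,"ax":0,"ay":0,"az":0,"gripper":0.34},{"x":0,"y":-8,"z":0,"ax":0,"ay":0,"az":0,"gripper":0.34}]}}

```text
clock: 5.3
position: [0.4479, 0.1278, 0.0223]
ee_rot: [1.0, 0.013, 0.0, 0.0]
ft_force: [1.1, -0.1, -0.1]
grip_width: 0.66
grasp_force: 0.1
```

```bash
python3 - <<'E'
from h import *
o=get_obs(); print(o["position"],o["ee_rot"],o["clock"])
c=camera("wrist"); save(c,"w4",s=0.9)
E
```

```text
[0.44785088 0.12780259 0.02229945] [9.99915853e-01 1.29724482e-02 3.78587233e-05 3.11018423e-05] 5.3
```

View pics/w4.png

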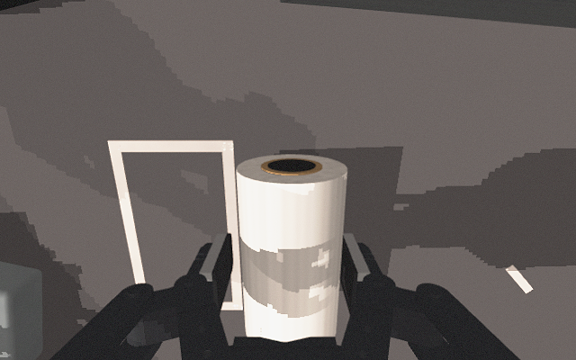

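The roll rolls along between the fingers, with the mark outline at (185,230) just to its left. 60 mm to go.

Request:
{"fn": "apply_moves", "kwargs": {"rows": [{"x":0,"y":-8,"z":0,"ax":0,"ay":0,"az":0,"gripper":0.34},{"x":0,"y":-8,"z":0,"ax":0,"ay":0,"az":0,"gripper":0.34},{"x":0,"y":-8,"z":0,"ax":0,"ay":0,"az":0,"gripper":0.34},{"x":0,"y":-8,"z":0,"ax":0,"ay":0,"az":0,"gripper":0.34},{"x":0,"y":-8,"z":0,"ax":0,"ay":0,"az":0,"gripper":0.34}]}}

```text
clock: 5.77
position: [0.4468, 0.1678, 0.0223]
ee_rot: [1.0, 0.013, 0.0, 0.0]
ft_force: [-0.0, -0.8, 0.9]
grip_width: 0.66
grasp_force: 0.0
```

Request:
{"fn": "apply_moves", "kwargs": {"rows": [{"x":0,"y":-7,"z":0,"ax":0,"ay":0,"az":0,"gripper":0.34},{"x":0,"y":-6,"z":0,"ax":0,"ay":0,"az":0,"gripper":0.34},{"x":0,"y":-4,"z":0,"ax":0,"ay":0,"az":0,"gripper":0.35},{"x":0,"y":-3,"z":0,"ax":0,"ay":0,"az":0,"gripper":0.36},{"x":0,"y":0,"z":0,"ax":0,"ay":0,"az":0,"gripper":0.37}]}}

```text
clock: 6.18
position: [0.4462, 0.1876, 0.0223]
ee_rot: [1.0, 0.013, 0.0, -0.0]
ft_force: [-0.7, 0.4, 0.5]
grip_width: 0.631
grasp_force: 0.0
```

Request:
{"fn": "apply_moves", "kwargs": {"rows": [{"x":0,"y":0,"z":0,"ax":0,"ay":0,"az":0,"gripper":0.38},{"x":0,"y":0,"z":0,"ax":0,"ay":0,"az":0,"gripper":0.38},{"x":0,"y":0,"z":0,"ax":0,"ay":0,"az":0,"gripper":0.39},{"x":0,"y":0,"z":0,"ax":0,"ay":0,"az":0,"gripper":0.39},{"x":0,"y":0,"z":0,"ax":0,"ay":0,"az":0,"gripper":0.39}]}}

```text
clock: 6.6
position: [0.4464, 0.1867, 0.0223]
ee_rot: [1.0, 0.013, 0.0, 0.0]
ft_force: [0.1, 0.4, -0.2]
grip_width: 0.611
grasp_force: 0.1
```

Request:
{"fn": "apply_moves", "kwargs": {"rows": [{"x":0,"y":0,"z":0,"ax":0,"ay":0,"az":0,"gripper":0.39},{"x":0,"y":0,"z":0,"ax":0,"ay":0,"az":0,"gripper":0.39},{"x":0,"y":0,"z":0,"ax":0,"ay":0,"az":0,"gripper":0.39},{"x":0,"y":0,"z":0,"ax":0,"ay":0,"az":0,"gripper":0.39},{"x":0,"y":0,"z":0,"ax":0,"ay":0,"az":0,"gripper":0.39}]}}

```text
clock: 7.02
position: [0.4463, 0.187, 0.0223]
ee_rot: [1.0, 0.013, 0.0, 0.0]
ft_force: [-0.1, -0.3, 0.4]
grip_width: 0.612
grasp_force: 0.0
```

Request:
{"fn": "apply_moves", "kwargs": {"rows": [{"x":0,"y":0,"z":0,"ax":0,"ay":0,"az":0,"gripper":0.2},{"x":0,"y":0,"z":0,"ax":0,"ay":0,"az":0,"gripper":0},{"x":0,"y":0,"z":0,"ax":0,"ay":0,"az":0,"gripper":0},{"x":0,"y":0,"z":0,"ax":0,"ay":0,"az":0,"gripper":0},{"x":0,"y":0,"z":0,"ax":0,"ay":0,"az":0,"gripper":0}]}}

```text
clock: 7.43
position: [0.4463, 0.187, 0.0223]
ee_rot: [1.0, 0.013, 0.0, 0.0]
ft_force: [-0.3, -0.8, 0.0]
grip_width: 1.002
grasp_force: 0.0
```

Request:
{"fn": "apply_moves", "kwargs": {"rows": [{"x":0,"y":0,"z":-10,"ax":0,"ay":0,"az":0,"gripper":0},{"x":0,"y":0,"z":-20,"ax":0,"ay":0,"az":0,"gripper":0},{"x":0,"y":0,"z":-20,"ax":0,"ay":0,"az":0,"gripper":0},{"x":0,"y":0,"z":-20,"ax":0,"ay":0,"az":0,"gripper":0},{"x":0,"y":0,"z":-20,"ax":0,"ay":0,"az":0,"gripper":0}]}}

```text
clock: 7.85
position: [0.4461, 0.1872, 0.1139]
ee_rot: [1.0, 0.013, 0.0, -0.0]
ft_force: [0.8, -0.4, -0.1]
grip_width: 0.999
grasp_force: 0.0
```

Request:
{"fn": "apply_moves", "kwargs": {"rows": [{"x":0,"y":0,"z":-20,"ax":0,"ay":0,"az":0.5,"gripper":0},{"x":0,"y":0,"z":-20,"ax":0,"ay":0,"az":0.5,"gripper":0},{"x":0,"y":0,"z":-20,"ax":0,"ay":0,"az":0.5,"gripper":0},{"x":0,"y":0,"z":-20,"ax":0,"ay":0,"az":0,"gripper":0},{"x":0,"y":0,"z":-20,"ax":0,"ay":0,"az":0,"gripper":0}]}}

```text
clock: 8.27
position: [0.4459, 0.1872, 0.214]
ee_rot: [1.0, 0.0, 0.0, -0.0]
ft_force: [0.5, 0.1, 0.0]
grip_width: 1.005
grasp_force: 0.0
```

```bash
python3 - <<'E'
from meas import *
import pickle
o=get_obs(); print(o["position"],o["ee_rot"],o["clock"])
c=camera("wrist"); save(c,"w5",s=1); pickle.dump(c,open("w5.pkl","wb"))
for ce,n,cnt in blobs(c): print(ce.round(),n,"z0",rect(c,cnt,0),"z26",rect(c,cnt,.026))
E
```

```text
[0.44594248 0.18724603 0.21404564] [ 9.99999948e-01  1.99289066e-04  2.55475461e-04 -2.48532637e-06] 8.2667
[231.  17.] 1097 z0 [598.6 266.8  32.8  28.9  13.3] z26 [593.3 260.8  30.3  26.7  13.3]
[315. 175.] 5947 z0 [442.  187.9 119.   67.3   1.7] z26 [448.5 187.8 110.   62.3   1.7]
[595. 193.] 341 z0 [ 426.1 -122.8   58.4   13.8    9.8] z26 [433.8 -99.4  54.   12.8   9.8]
[623. 198.] 283 z0 [ 415.  -161.8   39.3   30.1    2.6] z26 [ 423.5 -135.5   36.3   27.8    2.6]
[220. 213.] 297 z0 [401.3 298.8  23.1  23.  -13.5] z26 [410.8 290.4  21.4  21.3 -13.5]
```

View pics/w5.png

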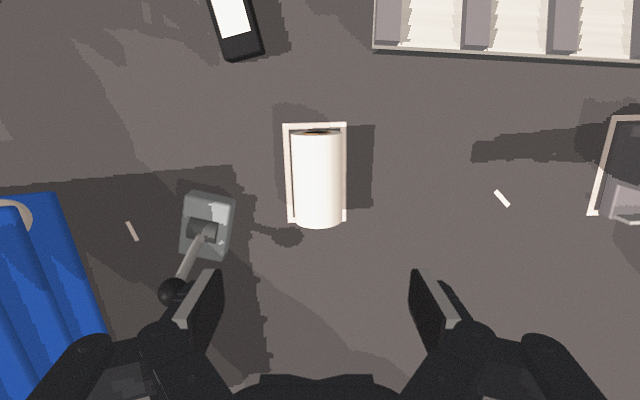

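```bash
python3 - <<'E'
from meas import *
import pickle
c=pickle.load(open("w5.pkl","rb")); g=c["color"].max(2).astype(int)
print("far outline row126 bright:",g[124:130,280:350].mean(0).astype(int).tolist()[:70:3])
for r in (150,170,190,210):
    row=c["color"][r].astype(int).sum(1); 
    print(r,''.join('#' if v>620 else '+' if v>450 else '.' for v in row[276:356]))
P=onz(c,[(292,140),(342,140),(294,220),(341,220)],.025); print(P.round(4).tolist())
print(onz(c,[(284,124),(345.5,123),(288.5,221)],0).round(4).tolist())
print("end far top rim",onz(c,[(316,131)],.05), "near end bottom/top",onz(c,[(317,227)],.035))
E
```

```text
far outline row126 bright: [103, 247, 244, 235, 235, 235, 229, 228, 228, 224, 213, 199, 198, 197, 197, 197, 191, 194, 192, 187, 213, 227, 164, 93]
150 ........#####+.+#############################################+++++++++..........
170 .........#####+.+############################################+++++++++..........
190 ..........+####+.+###########################################+++++++++..........
210 ...........######.+###########################################++++####+.........
[[0.4862, 0.2103, 0.025], [0.4862, 0.1616, 0.025], [0.4025, 0.2102, 0.025], [0.4025, 0.1605, 0.025]]
[[0.4993, 0.22, 0.0], [0.5003, 0.1564, 0.0], [0.3915, 0.2183, 0.0]]
end far top rim [[0.4974474  0.18694004 0.05      ]] near end bottom/top [[0.39867516 0.1859351  0.035     ]]
```

The roll sits within about 2 mm of the mark's centre and parallel to it. Next is cart A at (600,263): move above it, recheck, and refine the deck geometry with a second view.

Request:
{"fn": "apply_moves", "kwargs": {"rows": [{"x":0,"y":0,"z":0,"ax":0,"ay":0,"az":-6.9,"gripper":0},{"x":0,"y":0,"z":0,"ax":0,"ay":0,"az":-6.8,"gripper":0},{"x":14,"y":-4,"z":0,"ax":0,"ay":0,"az":0,"gripper":0},{"x":22,"y":-4,"z":8,"ax":0,"ay":0,"az":0,"gripper":0},{"x":22,"y":-5,"z":10,"ax":0,"ay":0,"az":0,"gripper":0}]}}

```text
clock: 8.73
position: [0.5008, 0.2134, 0.1955]
ee_rot: [0.993, 0.119, 0.001, 0.0]
ft_force: [-0.5, -0.2, 1.0]
grip_width: 1.006
grasp_force: 0.0
```

Request:
{"fn": "apply_moves", "kwargs": {"rows": [{"x":22,"y":-5,"z":10,"ax":0,"ay":0,"az":0,"gripper":0},{"x":22,"y":-5,"z":10,"ax":0,"ay":0,"az":0,"gripper":0},{"x":22,"y":-5,"z":10,"ax":0,"ay":0,"az":0,"gripper":0},{"x":22,"y":-5,"z":10,"ax":0,"ay":0,"az":0,"gripper":0},{"x":22,"y":-4,"z":10,"ax":0,"ay":0,"az":0,"gripper":0}]}}

```text
clock: 9.15
position: [0.6015, 0.2634, 0.1441]
ee_rot: [0.993, 0.119, -0.0, -0.0]
ft_force: [-0.4, 0.0, 0.6]
grip_width: 1.001
grasp_force: 0.0
```

```bash
cat > plan.py <<'E'
from meas import *
# deck frame
O=np.array([.7212,-.0063,.024]); psi=np.radians(-2.35)
RD=R.from_euler('z',psi)*R.from_euler('y',0.30)     # deck axes in world
def deck(x,y,z): return O+RD.apply(np.array([x,y,z])/1000)
DOWN=R.from_quat([1,0,0,0])
def go(p,rot):
    o=get_obs(); C=R.from_quat(o["ee_rot"]); 
    print("turn(tool deg)",np.degrees((C.inv()*rot).as_rotvec()).round(1),"then shift(new tool mm)",(rot.inv().apply(np.array(p)-o["position"])*1000).round(1))
def down(yaw): return R.from_euler('z',np.radians(yaw))*DOWN
TOOLD=RD*DOWN
def carts(c):
    return [rect(c,q,.026) for ce,n,q in blobs(c,thr=140,lo=100,hi=6000) if 38<rect(c,q,.026)[2]<52 and 23<rect(c,q,.026)[3]<35]
E
python3 - <<'E'
from plan import *
import pickle
o=get_obs(); print(o["position"],o["ee_rot"],o["joint_pos"],o["clock"])
c=camera("wrist"); pickle.dump(c,open("w6.pkl","wb")); save(c,"w6")
for r in carts(c): print(r); go([r[0]/1000,r[1]/1000,.017],down(r[4]))
# triangulate rack upper-left corner and compare prediction in w2,w5,top
w2=pickle.load(open("w2.pkl","rb")); w5=pickle.load(open("w5.pkl","rb"))
def tri(L):
    A=np.zeros((3,3)); b=np.zeros(3)
    for c_,uv in L:
        o_,d=ray(c_,[uv]); d=d[0]/np.linalg.norm(d[0]); M=np.eye(3)-np.outer(d,d); A+=M; b+=M@o_
    return np.linalg.solve(A,b)
print("corner tri",tri([(w2,(221/1.25,101/1.25)),(w5,(374,47))]))
t=pickle.load(open("c0.pkl","rb"))["top"]
im=t["color"][...,::-1].copy(); im=cv2.resize(im[100:200,230:340],None,fx=7,fy=6,interpolation=cv2.INTER_CUBIC)
def dr(P,col):
    for u,v in proj(t,P): cv2.circle(im,(int((u-230+.5)*7),int((v-100+.5)*6)),4,col,-1)
dr([deck(-170,y,0) for y in(-99,-33,33,99)],(0,0,255)); dr([deck(-55,y,48) for y in(-99,-33,33,99)],(0,255,0)); dr([deck(0,y,48) for y in (-99,99)],(255,0,0)); dr([deck(-170,s,8) for s in (-132,-66,0,66,132)],(255,0,255))
cv2.imwrite("pics/deck.png",im)
E
```

```text
[0.60153881 0.26339038 0.14410472] [ 9.92857049e-01  1.19309924e-01 -9.39912715e-05 -1.18133211e-04] [ 0.05278564  0.58155352 -0.75564046  1.45660058  0.4059154   1.26402629
 -2.07485785] 9.15
[600.1 262.6  44.4  27.   13.7]
turn(tool deg) [-0.   0.1 -0. ] then shift(new tool mm) [ -3.4   0.2 124.3]
corner tri [0.56297451 0.14334905 0.07555426]
```

View pics/deck.png

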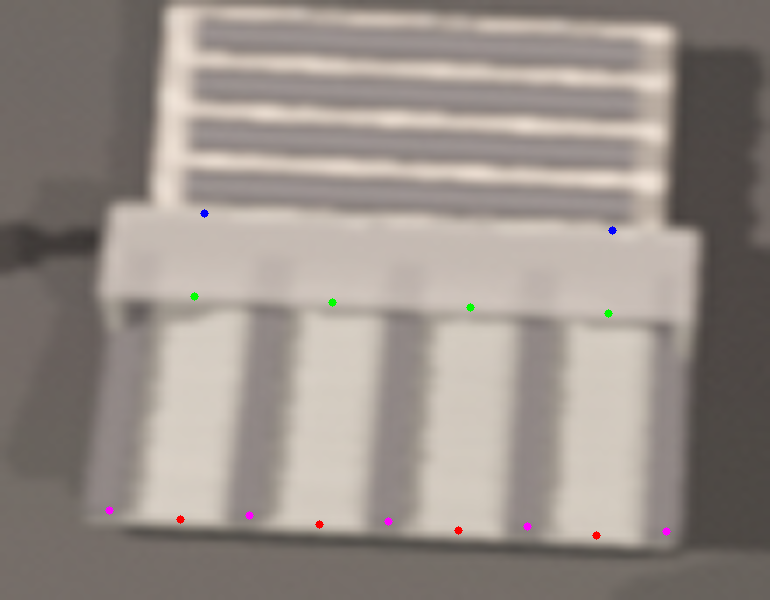

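The predicted deck points land on the lane middles (red) and the cover edge (green) to about a pixel (2–3 mm). Cart A is confirmed at (600.1, 262.6), yaw 13.7°. Grasping it.

Request:
{"fn": "apply_moves", "kwargs": {"rows": [{"x":-2,"y":0,"z":25,"ax":0,"ay":0,"az":0,"gripper":0},{"x":-1,"y":0,"z":25,"ax":0,"ay":0,"az":0,"gripper":0},{"x":0,"y":0,"z":25,"ax":0,"ay":0,"az":0,"gripper":0},{"x":0,"y":0,"z":25,"ax":0,"ay":0,"az":0,"gripper":0},{"x":0,"y":0,"z":22,"ax":0,"ay":0,"az":0,"gripper":0}]}}

```text
clock: 9.62
position: [0.5976, 0.2618, 0.0213]
ee_rot: [0.993, 0.119, -0.0, -0.0]
ft_force: [-0.3, 0.0, 0.0]
grip_width: 0.999
grasp_force: 0.0
```

Request:
{"fn": "apply_moves", "kwargs": {"newtons": 40, "rows": [{"x":0,"y":0,"z":0,"ax":0,"ay":0,"az":0,"gripper":0.4},{"x":0,"y":0,"z":0,"ax":0,"ay":0,"az":0,"gripper":0.8},{"x":0,"y":0,"z":0,"ax":0,"ay":0,"az":0,"gripper":0.8},{"x":0,"y":0,"z":0,"ax":0,"ay":0,"az":0,"gripper":0.8},{"x":0,"y":0,"z":0,"ax":0,"ay":0,"az":0,"gripper":0.8}]}}

```text
clock: 10.03
position: [0.599, 0.2626, 0.0246]
ee_rot: [0.993, 0.119, 0.002, -0.0]
ft_force: [0.1, -1.0, 5.6]
grip_width: 0.406
grasp_force: 41.1
```

Request:
{"fn": "apply_moves", "kwargs": {"rows": [{"x":0,"y":0,"z":0,"ax":0,"ay":0,"az":0,"gripper":0.8},{"x":0,"y":0,"z":0,"ax":0,"ay":0,"az":0,"gripper":0.8},{"x":0,"y":0,"z":0,"ax":0,"ay":0,"az":0,"gripper":0.8},{"x":0,"y":0,"z":-2,"ax":0,"ay":0,"az":0,"gripper":0.8},{"x":0,"y":0,"z":0,"ax":0,"ay":0,"az":0,"gripper":0.8}]}}

```text
clock: 10.45
position: [0.5984, 0.2622, 0.0255]
ee_rot: [0.993, 0.119, 0.001, -0.0]
ft_force: [0.5, 0.7, -1.2]
grip_width: 0.404
grasp_force: 40.4
```

Request:
{"fn": "apply_moves", "kwargs": {"rows": [{"x":0,"y":0,"z":-10,"ax":0,"ay":0,"az":0,"gripper":0.8},{"x":0,"y":0,"z":-20,"ax":0,"ay":0,"az":0,"gripper":0.8},{"x":0,"y":0,"z":-20,"ax":0,"ay":0,"az":0,"gripper":0.8},{"x":0,"y":0,"z":-25,"ax":0,"ay":0,"az":0,"gripper":0.8},{"x":0,"y":0,"z":-25,"ax":0,"ay":0,"az":0,"gripper":0.8}]}}

```text
clock: 10.87
position: [0.5975, 0.2619, 0.1259]
ee_rot: [0.993, 0.119, -0.0, 0.0]
ft_force: [0.4, -0.2, -1.3]
grip_width: 0.407
grasp_force: 40.3
```

Request:
{"fn": "apply_moves", "kwargs": {"rows": [{"x":0,"y":0,"z":-25,"ax":0,"ay":0,"az":0,"gripper":0.8},{"x":0,"y":0,"z":-10,"ax":0,"ay":0,"az":5.5,"gripper":0.8},{"x":0,"y":0,"z":0,"ax":0,"ay":0,"az":5.5,"gripper":0.8},{"x":0,"y":0,"z":0,"ax":0,"ay":0,"az":5,"gripper":0.8},{"x":0,"y":0,"z":0,"ax":0,"ay":-5,"az":0,"gripper":0.8}]}}

```text
clock: 11.28
position: [0.5954, 0.2638, 0.1613]
ee_rot: [0.999, -0.021, -0.043, -0.001]
ft_force: [-0.7, 1.7, -0.8]
grip_width: 0.405
grasp_force: 40.4
```

Request:
{"fn": "apply_moves", "kwargs": {"rows": [{"x":0,"y":0,"z":0,"ax":0,"ay":-5,"az":0,"gripper":0.8},{"x":0,"y":0,"z":0,"ax":0,"ay":-5,"az":0,"gripper":0.8},{"x":0,"y":0,"z":0,"ax":0,"ay":-2,"az":0,"gripper":0.8},{"x":0,"y":0,"z":0,"ax":0,"ay":0,"az":0,"gripper":0.8},{"x":0,"y":0,"z":0,"ax":0,"ay":0,"az":0,"gripper":0.8}]}}

```text
clock: 11.7
position: [0.598, 0.2622, 0.1592]
ee_rot: [0.989, -0.02, -0.147, -0.003]
ft_force: [-0.7, -0.4, -1.4]
grip_width: 0.412
grasp_force: 26.1
```

```bash
sed -i 's/\.7212/.7200/' plan.py; python3 - <<'E'
from plan import *
o=get_obs(); print(o["position"],o["joint_pos"].round(2) if hasattr(o["joint_pos"],'round') else o["joint_pos"],o["grip_width"],o["grasp_force"])
go(deck(-117,99,24+25),TOOLD)
E
```

```text
[0.59799527 0.26224189 0.15923877] [-0.01  0.75 -0.7   1.18  0.27  1.59 -2.26] 0.41159790048334244 26.095452904701233
turn(tool deg) [-0.  -0.2  0. ] then shift(new tool mm) [ 49.9 164.3  40.9]
```

Grip force has dropped, so the grip is slackening. I'll tighten and hold still a moment.

Request:
{"fn": "apply_moves", "kwargs": {"newtons": 70, "rows": [{"x":0,"y":0,"z":0,"ax":0,"ay":0,"az":0,"gripper":1},{"x":0,"y":0,"z":0,"ax":0,"ay":0,"az":0,"gripper":1},{"x":0,"y":0,"z":0,"ax":0,"ay":0,"az":0,"gripper":1},{"x":0,"y":0,"z":0,"ax":0,"ay":0,"az":0,"gripper":1},{"x":0,"y":0,"z":0,"ax":0,"ay":0,"az":0,"gripper":1}]}}

```text
clock: 12.12
position: [0.5978, 0.262, 0.1597]
ee_rot: [0.989, -0.02, -0.147, -0.003]
ft_force: [-0.2, -0.1, -1.5]
grip_width: 0.394
grasp_force: 74.5
```

```bash
python3 - <<'E'
from plan import *
o=get_obs(); print(o["position"],o["grip_width"],o["grasp_force"])
c=camera("wrist"); save(c,"w7",s=.9)
go(deck(-117,99,24+25),TOOLD)
E
```

```text
[0.59776831 0.2619867  0.1596898 ] 0.3942013953651933 74.46805715560913
turn(tool deg) [ 0.  -0.2  0. ] then shift(new tool mm) [ 50.2 164.   41.2]
```

View pics/w7.png

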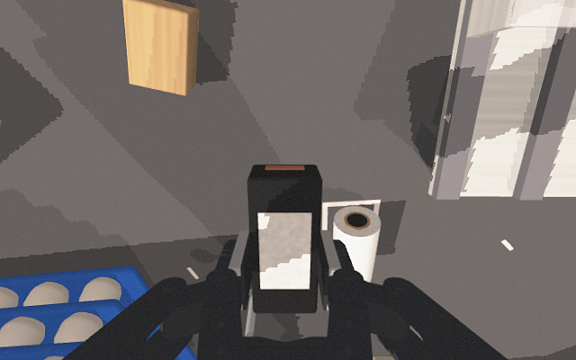

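The cartridge is still held squarely with the label up (label at (284,250)). Moving over lane 4.

Request:
{"fn": "apply_moves", "kwargs": {"rows": [{"x":4,"y":14,"z":0,"ax":0,"ay":0,"az":0,"gripper":1},{"x":6,"y":20,"z":0,"ax":0,"ay":0,"az":0,"gripper":1},{"x":6,"y":20,"z":0,"ax":0,"ay":0,"az":0,"gripper":1},{"x":6,"y":20,"z":0,"ax":0,"ay":0,"az":0,"gripper":1},{"x":6,"y":20,"z":0,"ax":0,"ay":0,"az":0,"gripper":1}]}}

```text
clock: 12.58
position: [0.6213, 0.1647, 0.1509]
ee_rot: [0.989, -0.02, -0.148, -0.003]
ft_force: [0.1, -0.6, -0.7]
grip_width: 0.399
grasp_force: 74.5
```

Request:
{"fn": "apply_moves", "kwargs": {"rows": [{"x":6,"y":20,"z":0,"ax":0,"ay":0,"az":0,"gripper":1},{"x":6,"y":20,"z":0,"ax":0,"ay":0,"az":0,"gripper":1},{"x":6,"y":18,"z":10,"ax":0,"ay":0,"az":0,"gripper":1},{"x":4,"y":12,"z":15,"ax":0,"ay":0,"az":0,"gripper":1},{"x":0,"y":0,"z":15,"ax":0,"ay":0,"az":0,"gripper":1}]}}

```text
clock: 13.0
position: [0.6283, 0.0914, 0.1048]
ee_rot: [0.989, -0.023, -0.147, -0.002]
ft_force: [-0.4, -1.1, -0.9]
grip_width: 0.393
grasp_force: 74.5
```

Request:
{"fn": "apply_moves", "kwargs": {"rows": [{"x":0,"y":0,"z":0,"ax":0,"ay":0,"az":0,"gripper":1},{"x":0,"y":0,"z":0,"ax":0,"ay":0,"az":0,"gripper":1},{"x":0,"y":0,"z":0,"ax":0,"ay":0,"az":0,"gripper":1},{"x":0,"y":0,"z":0,"ax":0,"ay":0,"az":0,"gripper":1},{"x":0,"y":0,"z":0,"ax":0,"ay":0,"az":0,"gripper":1}]}}

```text
clock: 13.42
position: [0.6278, 0.0973, 0.1073]
ee_rot: [0.989, -0.02, -0.147, -0.003]
ft_force: [-0.7, -0.0, -1.2]
grip_width: 0.399
grasp_force: 74.5
```

```bash
python3 - <<'E'
from plan import *
o=get_obs(); print(o["position"],o["grip_width"],o["grasp_force"])
go(deck(-117,99,24),TOOLD)
c=camera("wrist"); save(c,"w8",s=1)
E
```

```text
[0.62777047 0.09730306 0.10730747] 0.3988960886979133 74.54198241233826
turn(tool deg) [-0.  -0.3  0.1] then shift(new tool mm) [-0.3  0.7 27.1]
```

View pics/w8.png

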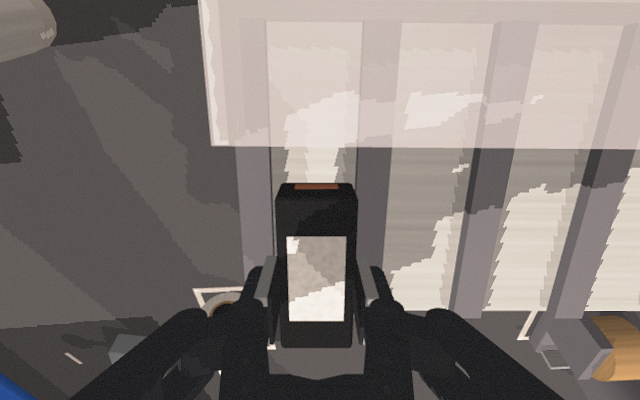

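Cart A is centred over lane 4 (cartridge 277–357 px, lane 268–360) with its front just short of the cover edge. Lower it gently.

Request:
{"fn": "apply_moves", "kwargs": {"rows": [{"x":0,"y":0,"z":8,"ax":0,"ay":0,"az":0,"gripper":1},{"x":0,"y":0,"z":8,"ax":0,"ay":0,"az":0,"gripper":1},{"x":0,"y":0,"z":6,"ax":0,"ay":0,"az":0,"gripper":1},{"x":0,"y":0,"z":0,"ax":0,"ay":0,"az":0,"gripper":1},{"x":0,"y":0,"z":0,"ax":0,"ay":0,"az":0,"gripper":1}]}}

```text
clock: 13.88
position: [0.6204, 0.0968, 0.0847]
ee_rot: [0.989, -0.02, -0.148, -0.003]
ft_force: [-0.1, -0.8, -1.7]
grip_width: 0.397
grasp_force: 74.5
```

Request:
{"fn": "apply_moves", "kwargs": {"rows": [{"x":0,"y":0,"z":2,"ax":0,"ay":0,"az":0,"gripper":1},{"x":0,"y":0,"z":0,"ax":0,"ay":0,"az":0,"gripper":1},{"x":0,"y":0,"z":0,"ax":0,"ay":0,"az":0,"gripper":1}]}}

```text
clock: 14.13
position: [0.6204, 0.0969, 0.0836]
ee_rot: [0.989, -0.02, -0.148, -0.003]
ft_force: [0.4, -0.4, -1.0]
grip_width: 0.398
grasp_force: 74.5
```

Request:
{"fn": "apply_moves", "kwargs": {"rows": [{"x":0,"y":0,"z":2,"ax":0,"ay":0,"az":0,"gripper":1},{"x":0,"y":0,"z":0,"ax":0,"ay":0,"az":0,"gripper":1},{"x":0,"y":0,"z":0,"ax":0,"ay":0,"az":0,"gripper":1}]}}

```text
clock: 14.38
position: [0.6203, 0.097, 0.0825]
ee_rot: [0.989, -0.02, -0.147, -0.003]
ft_force: [0.7, -0.2, 5.3]
grip_width: 0.396
grasp_force: 75.3
```

```bash
python3 - <<'E'
from plan import *
o=get_obs(); print(o["position"],o["ft_force"],o["grasp_force"])
go(deck(-117,99,24),TOOLD)
E
```

```text
[0.62030239 0.09701895 0.08253512] [ 0.74640606 -0.19998672  5.32089984] 75.32137513160706
turn(tool deg) [-0.  -0.3  0. ] then shift(new tool mm) [-0.5  0.1  1.2]
```

Contact felt at the predicted height. Release, back off, shut the fingers and go behind the tail.

Request:
{"fn": "apply_moves", "kwargs": {"rows": [{"x":0,"y":0,"z":0,"ax":0,"ay":0,"az":0,"gripper":0.3},{"x":0,"y":0,"z":0,"ax":0,"ay":0,"az":0,"gripper":0},{"x":0,"y":0,"z":0,"ax":0,"ay":0,"az":0,"gripper":0},{"x":0,"y":0,"z":0,"ax":0,"ay":0,"az":0,"gripper":0},{"x":0,"y":0,"z":-10,"ax":0,"ay":0,"az":0,"gripper":0}]}}

```text
clock: 14.8
position: [0.6215, 0.0966, 0.0896]
ee_rot: [0.989, -0.02, -0.149, -0.003]
ft_force: [-0.2, -0.1, 0.6]
grip_width: 1.001
grasp_force: 0.0
```

Request:
{"fn": "apply_moves", "kwargs": {"newtons": 40, "rows": [{"x":0,"y":0,"z":-20,"ax":0,"ay":0,"az":0,"gripper":0},{"x":0,"y":0,"z":-20,"ax":0,"ay":0,"az":0,"gripper":0.5},{"x":-15,"y":0,"z":0,"ax":0,"ay":0,"az":0,"gripper":1},{"x":-20,"y":0,"z":0,"ax":0,"ay":0,"az":0,"gripper":1},{"x":-23,"y":0,"z":0,"ax":0,"ay":0,"az":0,"gripper":1}]}}

```text
clock: 15.22
position: [0.5789, 0.0987, 0.147]
ee_rot: [0.989, -0.02, -0.148, -0.003]
ft_force: [0.2, 0.3, 0.5]
grip_width: 0.455
grasp_force: 0.0
```

Request:
{"fn": "apply_moves", "kwargs": {"rows": [{"x":0,"y":0,"z":0,"ax":0,"ay":0,"az":0,"gripper":1},{"x":0,"y":0,"z":0,"ax":0,"ay":0,"az":0,"gripper":1},{"x":0,"y":0,"z":0,"ax":0,"ay":0,"az":0,"gripper":1},{"x":0,"y":0,"z":0,"ax":0,"ay":0,"az":0,"gripper":1},{"x":0,"y":0,"z":0,"ax":0,"ay":0,"az":0,"gripper":1}]}}

```text
clock: 15.63
position: [0.5794, 0.0985, 0.146]
ee_rot: [0.989, -0.02, -0.148, -0.003]
ft_force: [0.2, -0.0, -0.1]
grip_width: 0.004
grasp_force: 0.0
```

```bash
python3 - <<'E'
from plan import *
o=get_obs(); print(o["position"],o["grip_width"])
go(deck(-176,99,22),TOOLD)
c=camera("wrist"); cv2.imwrite("pics/w9.png",c["color"][...,::-1])
for ce,n,q in blobs(c,thr=140,lo=300,hi=6000):
    P=onplane(c,q.reshape(-1,2)+0.,deck(0,0,26),RD.apply([0,0,1])); D=RD.inv().apply(P-O)[:,:2]*1000
    (x,y),(w,h),a=cv2.minAreaRect(D.astype(np.float32)); print(np.round([x,y,w,h,a],1))
E
```

```text
[0.57942369 0.09846003 0.14599573] 0.0043803478594370135
turn(tool deg) [ 0.  -0.2  0. ] then shift(new tool mm) [-1.7 -0.1 51.8]
[-114.7   98.9   26.6   44.6   90. ]
[-213.3  -51.1   36.6   13.5   42.1]
[-210.   -77.6    7.3   30.3   74.1]
[-290.9 -126.9   31.6   15.3   18. ]
```

Cart A lies at deck (-115, 99), straight in lane 4. Now push it in.

Request:
{"fn": "apply_moves", "kwargs": {"rows": [{"x":-2,"y":0,"z":16,"ax":0,"ay":0,"az":0,"gripper":1},{"x":0,"y":0,"z":18,"ax":0,"ay":0,"az":0,"gripper":1},{"x":0,"y":0,"z":18,"ax":0,"ay":0,"az":0,"gripper":1},{"x":0,"y":0,"z":0,"ax":0,"ay":0,"az":0,"gripper":1},{"x":8,"y":0,"z":0,"ax":0,"ay":0,"az":0,"gripper":1}]}}

```text
clock: 16.1
position: [0.5689, 0.0992, 0.0949]
ee_rot: [0.989, -0.02, -0.149, -0.003]
ft_force: [0.6, -0.2, 0.9]
grip_width: 0.001
grasp_force: 0.0
```

Request:
{"fn": "apply_moves", "kwargs": {"rows": [{"x":8,"y":0,"z":0,"ax":0,"ay":0,"az":0,"gripper":1},{"x":8,"y":0,"z":0,"ax":0,"ay":0,"az":0,"gripper":1},{"x":8,"y":0,"z":0,"ax":0,"ay":0,"az":0,"gripper":1},{"x":8,"y":0,"z":0,"ax":0,"ay":0,"az":0,"gripper":1},{"x":8,"y":0,"z":0,"ax":0,"ay":0,"az":0,"gripper":1}]}}

```text
clock: 16.52
position: [0.6089, 0.0974, 0.0831]
ee_rot: [0.989, -0.02, -0.148, -0.003]
ft_force: [-0.1, -0.3, 0.2]
grip_width: -0.0
grasp_force: 0.3
```

Request:
{"fn": "apply_moves", "kwargs": {"rows": [{"x":8,"y":0,"z":0,"ax":0,"ay":0,"az":0,"gripper":1},{"x":8,"y":0,"z":0,"ax":0,"ay":0,"az":0,"gripper":1},{"x":7,"y":0,"z":0,"ax":0,"ay":0,"az":0,"gripper":1},{"x":0,"y":0,"z":0,"ax":0,"ay":0,"az":0,"gripper":1},{"x":0,"y":0,"z":0,"ax":0,"ay":0,"az":0,"gripper":1}]}}

```text
clock: 16.93
position: [0.6298, 0.0966, 0.0761]
ee_rot: [0.989, -0.02, -0.148, -0.003]
ft_force: [0.4, 0.7, -0.5]
grip_width: 0.001
grasp_force: 0.0
```

```bash
python3 - <<'E'
from plan import *
o=get_obs(); print(o["position"],o["ft_force"]); go(deck(-91,99,22),TOOLD)
E
```

```text
[0.62979305 0.09663063 0.07609039] [ 0.37578138  0.67250062 -0.45337633]
turn(tool deg) [ 0.  -0.2  0. ] then shift(new tool mm) [14.5  0.1 -0.1]
```

Request:
{"fn": "apply_moves", "kwargs": {"rows": [{"x":3,"y":0,"z":0,"ax":0,"ay":0,"az":0,"gripper":1},{"x":3,"y":0,"z":0,"ax":0,"ay":0,"az":0,"gripper":1},{"x":3,"y":0,"z":0,"ax":0,"ay":0,"az":0,"gripper":1},{"x":2,"y":0,"z":0,"ax":0,"ay":0,"az":0,"gripper":1},{"x":0,"y":0,"z":0,"ax":0,"ay":0,"az":0,"gripper":1}]}}

```text
clock: 17.35
position: [0.6405, 0.0961, 0.0731]
ee_rot: [0.989, -0.02, -0.148, -0.003]
ft_force: [0.5, 0.5, -1.1]
grip_width: 0.004
grasp_force: 0.0
```

Request:
{"fn": "apply_moves", "kwargs": {"rows": [{"x":2,"y":0,"z":0,"ax":0,"ay":0,"az":0,"gripper":1},{"x":0,"y":0,"z":0,"ax":0,"ay":0,"az":0,"gripper":1}]}}

```text
clock: 17.52
position: [0.6423, 0.096, 0.0725]
ee_rot: [0.989, -0.02, -0.148, -0.003]
ft_force: [0.2, 0.4, -0.3]
grip_width: 0.003
grasp_force: 0.0
```

Request:
{"fn": "apply_moves", "kwargs": {"rows": [{"x":1,"y":0,"z":0,"ax":0,"ay":0,"az":0,"gripper":1},{"x":0,"y":0,"z":0,"ax":0,"ay":0,"az":0,"gripper":1}]}}

```text
clock: 17.68
position: [0.6431, 0.096, 0.0723]
ee_rot: [0.989, -0.02, -0.148, -0.003]
ft_force: [-0.5, -0.0, 0.7]
grip_width: 0.001
grasp_force: 0.0
```

```bash
python3 - <<'E'
from plan import *
o=get_obs(); print(o["position"],o["ft_force"]); go(deck(-91,99,22),TOOLD)
E
```

```text
[0.64309886 0.09601446 0.0722969 ] [-0.49337533 -0.03666157  0.70979177]
turn(tool deg) [ 0.  -0.2  0. ] then shift(new tool mm) [0.7 0.1 0.2]
```

Request:
{"fn": "apply_moves", "kwargs": {"rows": [{"x":2,"y":0,"z":0,"ax":0,"ay":0,"az":0,"gripper":1},{"x":0,"y":0,"z":0,"ax":0,"ay":0,"az":0,"gripper":1}]}}

```text
clock: 17.85
position: [0.6448, 0.0961, 0.0718]
ee_rot: [0.989, -0.02, -0.148, -0.003]
ft_force: [-1.9, 0.3, 1.8]
grip_width: 0.003
grasp_force: 1.3
```

Request:
{"fn": "apply_moves", "kwargs": {"rows": [{"x":1.5,"y":0,"z":0,"ax":0,"ay":0,"az":0,"gripper":1},{"x":0,"y":0,"z":0,"ax":0,"ay":0,"az":0,"gripper":1}]}}

```text
clock: 18.02
position: [0.645, 0.0963, 0.0718]
ee_rot: [0.989, -0.019, -0.15, -0.003]
ft_force: [-9.7, -0.2, 7.9]
grip_width: 0.001
grasp_force: 5.4
```

```bash
cat > lab.py <<'E'
from plan import *
def labels(c):
    out=[]
    for ce,n,q in blobs(c,thr=140,lo=60,hi=9000):
        P=onplane(c,q.reshape(-1,2)+0.,deck(0,0,26),RD.apply([0,0,1])); D=RD.inv().apply(P-O)[:,:2]*1000
        lo,hi=D.min(0),D.max(0)
        if lo[0]>-180 and abs(D[:,1]).max()<140: out.append((lo.round(1),hi.round(1),n))
    return out
E
python3 - <<'E'
from lab import *
o=get_obs(); print(o["position"],o["ft_force"]); go(deck(-91,99,22),TOOLD)
c=camera("wrist"); save(c,"w10")
for l in labels(c): print(*l)
E
```

```text
[0.64495857 0.09631498 0.07176359] [-9.71241061 -0.15715048  7.8796487 ]
turn(tool deg) [0.  0.  0.1] then shift(new tool mm) [-1.2  0.5  0.2]
[ 12.2 -14.8] [ 23.4 127.1] 3966
[-97.8  81.1] [-79.   86.9] 283
[-142.5  -65.2] [-98.1 -50.2] 1122
[-141.2   95.7] [-121.2  102.8] 373
[-140.7   42.7] [-128.6   55. ] 110
```

Stop contact is felt at deck x ≈ -90 (expected -91), so cart A is seated. Retract and go to cart B.

Request:
{"fn": "apply_moves", "kwargs": {"rows": [{"x":-5,"y":0,"z":0,"ax":0,"ay":0,"az":0,"gripper":1},{"x":-15,"y":0,"z":-5,"ax":0,"ay":0,"az":0,"gripper":1},{"x":0,"y":0,"z":-20,"ax":0,"ay":0,"az":0,"gripper":1},{"x":0,"y":0,"z":-25,"ax":0,"ay":0,"az":0,"gripper":0.6},{"x":0,"y":0,"z":-25,"ax":0,"ay":0,"az":0,"gripper":0}]}}

```text
clock: 18.48
position: [0.6491, 0.0955, 0.1497]
ee_rot: [0.989, -0.02, -0.148, -0.003]
ft_force: [0.1, -0.1, 0.0]
grip_width: 0.273
grasp_force: 0.0
```

Request:
{"fn": "apply_moves", "kwargs": {"rows": [{"x":0,"y":0,"z":-20,"ax":0,"ay":5,"az":0,"gripper":0},{"x":0,"y":0,"z":-10,"ax":0,"ay":6,"az":0,"gripper":0},{"x":0,"y":0,"z":0,"ax":0,"ay":6,"az":0,"gripper":0},{"x":0,"y":0,"z":0,"ax":0,"ay":0,"az":-5,"gripper":0},{"x":0,"y":0,"z":0,"ax":0,"ay":0,"az":-5,"gripper":0}]}}

```text
clock: 18.9
position: [0.6559, 0.0955, 0.1786]
ee_rot: [0.998, 0.07, 0.001, 0.001]
ft_force: [0.4, -0.6, 0.6]
grip_width: 0.973
grasp_force: 0.0
```

```bash
python3 - <<'E'
from plan import *
o=get_obs(); print(o["position"],np.round(o["joint_pos"],2),o["clock"])
go([.583,-.274,.15],down(7.7))
c=camera("top"); 
for r in carts(c): print(r)
E
```

```text
[0.65594539 0.09554596 0.17864403] [ 0.29  0.55 -0.72  1.4   0.37  1.32 -1.88] 18.9
turn(tool deg) [ 0.1 -0.1  0.3] then shift(new tool mm) [-121.8  356.4   28.6]
[ 613.4 -458.3   46.9   29.8  -71.2]
[ 583.8 -273.4   50.    32.9    7.4]
[ 512.5 -377.2   49.2   33.2    6.7]
[ 452.9 -275.    47.8   30.4  -63.4]
[ -38.6 -759.7   41.    30.6  -89.5]
```

Request:
{"fn": "apply_moves", "kwargs": {"rows": [{"x":-6,"y":16,"z":0,"ax":0,"ay":0,"az":0.3,"gripper":0},{"x":-8,"y":25,"z":0,"ax":0,"ay":0,"az":0,"gripper":0},{"x":-8,"y":25,"z":0,"ax":0,"ay":0,"az":0,"gripper":0},{"x":-8,"y":25,"z":0,"ax":0,"ay":0,"az":0,"gripper":0},{"x":-8,"y":25,"z":0,"ax":0,"ay":0,"az":0,"gripper":0}]}}

```text
clock: 19.37
position: [0.6344, -0.0258, 0.1778]
ee_rot: [0.998, 0.063, 0.0, 0.0]
ft_force: [0.8, 0.6, -0.1]
grip_width: 1.002
grasp_force: 0.0
```

Request:
{"fn": "apply_moves", "kwargs": {"rows": [{"x":-8,"y":25,"z":0,"ax":0,"ay":0,"az":0,"gripper":0},{"x":-9,"y":25,"z":0,"ax":0,"ay":0,"az":0,"gripper":0},{"x":-9,"y":25,"z":0,"ax":0,"ay":0,"az":0,"gripper":0},{"x":-9,"y":25,"z":0,"ax":0,"ay":0,"az":0,"gripper":0},{"x":-9,"y":25,"z":0,"ax":0,"ay":0,"az":0,"gripper":0}]}}

```text
clock: 19.78
position: [0.6067, -0.1555, 0.1779]
ee_rot: [0.998, 0.063, 0.0, 0.0]
ft_force: [-0.2, -0.1, -0.2]
grip_width: 0.998
grasp_force: 0.0
```

Request:
{"fn": "apply_moves", "kwargs": {"rows": [{"x":-8,"y":25,"z":0,"ax":0,"ay":0,"az":0,"gripper":0},{"x":-8,"y":25,"z":0,"ax":0,"ay":0,"az":0,"gripper":0},{"x":-8,"y":25,"z":10,"ax":0,"ay":0,"az":0,"gripper":0},{"x":-8,"y":25,"z":15,"ax":0,"ay":0,"az":0,"gripper":0},{"x":-8,"y":15,"z":5,"ax":0,"ay":0,"az":0,"gripper":0}]}}

```text
clock: 20.2
position: [0.5807, -0.2768, 0.1458]
ee_rot: [0.998, 0.062, -0.001, 0.0]
ft_force: [-0.1, -1.1, -0.7]
grip_width: 1.0
grasp_force: 0.0
```

Request:
{"fn": "apply_moves", "kwargs": {"rows": [{"x":0,"y":0,"z":0,"ax":0,"ay":0,"az":0,"gripper":0},{"x":0,"y":0,"z":0,"ax":0,"ay":0,"az":0,"gripper":0}]}}

```text
clock: 20.37
position: [0.5815, -0.2745, 0.1473]
ee_rot: [0.998, 0.062, -0.0, -0.0]
ft_force: [0.5, 0.5, 0.6]
grip_width: 1.001
grasp_force: 0.0
```

```bash
python3 - <<'E'
from plan import *
o=get_obs(); print(o["position"],np.round(o["joint_pos"],2),o["clock"])
c=camera("wrist"); cv2.imwrite("pics/w11.png",c["color"][...,::-1])
for r in carts(c): print(r); go([r[0]/1000,r[1]/1000,.019],down(r[4]))
E
```

```text
[ 0.58149748 -0.27453886  0.14731722] [ 0.83  0.51 -0.62  1.5   0.31  1.23 -1.28] 20.3667
[ 612.8 -458.6   44.3   26.5  -71.2]
turn(tool deg) [-0.  -0.  78.5] then shift(new tool mm) [185.5  30.9 128.9]
[ 583.1 -273.6   44.6   26.7    7.3]
turn(tool deg) [-0. -0. -0.] then shift(new tool mm) [  0.7   0.7 128.9]
[ 512.5 -377.2   43.7   27.1    7.3]
turn(tool deg) [-0. -0. -0.] then shift(new tool mm) [-82.5  94.5 128.9]
[ 452.  -274.7   44.8   27.   -63. ]
turn(tool deg) [-0.  -0.  70.3] then shift(new tool mm) [-57.6 116.9 128.9]
[ 402.8 -367.7   44.3   23.2   74.3]
turn(tool deg) [  0.  -0. -67.] then shift(new tool mm) [-139.7 -147.2  128.9]
```

Request:
{"fn": "apply_moves", "kwargs": {"rows": [{"x":1,"y":1,"z":22,"ax":0,"ay":0,"az":0,"gripper":0},{"x":0,"y":0,"z":22,"ax":0,"ay":0,"az":0,"gripper":0},{"x":0,"y":0,"z":22,"ax":0,"ay":0,"az":0,"gripper":0},{"x":0,"y":0,"z":22,"ax":0,"ay":0,"az":0,"gripper":0},{"x":0,"y":0,"z":20,"ax":0,"ay":0,"az":0,"gripper":0}]}}

```text
clock: 20.83
position: [0.584, -0.2725, 0.0393]
ee_rot: [0.998, 0.065, 0.001, -0.0]
ft_force: [-0.9, 0.6, 0.8]
grip_width: 0.998
grasp_force: 0.0
```

Request:
{"fn": "apply_moves", "kwargs": {"newtons": 70, "rows": [{"x":0,"y":0,"z":14,"ax":0,"ay":0,"az":0,"gripper":0},{"x":0,"y":0,"z":6,"ax":0,"ay":0,"az":0,"gripper":0},{"x":0,"y":0,"z":0,"ax":0,"ay":0,"az":0,"gripper":0.3},{"x":0,"y":0,"z":0,"ax":0,"ay":0,"az":0,"gripper":1},{"x":0,"y":0,"z":0,"ax":0,"ay":0,"az":0,"gripper":1}]}}

```text
clock: 21.25
position: [0.5841, -0.2742, 0.0213]
ee_rot: [0.998, 0.064, 0.001, 0.0]
ft_force: [0.3, -0.7, 0.8]
grip_width: 0.608
grasp_force: 0.0
```

Request:
{"fn": "apply_moves", "kwargs": {"rows": [{"x":0,"y":0,"z":0,"ax":0,"ay":0,"az":0,"gripper":1},{"x":0,"y":0,"z":0,"ax":0,"ay":0,"az":0,"gripper":1},{"x":0,"y":0,"z":0,"ax":0,"ay":0,"az":0,"gripper":1},{"x":0,"y":0,"z":0,"ax":0,"ay":0,"az":0,"gripper":1},{"x":0,"y":0,"z":0,"ax":0,"ay":0,"az":0,"gripper":1}]}}

```text
clock: 21.67
position: [0.5841, -0.2746, 0.0215]
ee_rot: [0.998, 0.064, 0.001, 0.001]
ft_force: [-0.1, 0.2, 6.6]
grip_width: 0.4
grasp_force: 71.7
```

Request:
{"fn": "apply_moves", "kwargs": {"rows": [{"x":0,"y":0,"z":-8,"ax":0,"ay":0,"az":0,"gripper":1},{"x":0,"y":0,"z":-20,"ax":0,"ay":0,"az":0,"gripper":1},{"x":0,"y":0,"z":-25,"ax":0,"ay":0,"az":0,"gripper":1},{"x":0,"y":0,"z":-25,"ax":0,"ay":0,"az":0,"gripper":1},{"x":0,"y":0,"z":-25,"ax":0,"ay":0,"az":0,"gripper":1}]}}

```text
clock: 22.08
position: [0.5829, -0.274, 0.1246]
ee_rot: [0.998, 0.064, 0.0, 0.0]
ft_force: [0.5, -1.4, -0.9]
grip_width: 0.404
grasp_force: 70.8
```

Request:
{"fn": "apply_moves", "kwargs": {"rows": [{"x":0,"y":0,"z":-25,"ax":0,"ay":0,"az":0,"gripper":1},{"x":0,"y":0,"z":-12,"ax":0,"ay":0,"az":5,"gripper":1},{"x":0,"y":0,"z":0,"ax":0,"ay":0,"az":4.8,"gripper":1},{"x":0,"y":0,"z":0,"ax":0,"ay":-5,"az":0,"gripper":1},{"x":0,"y":0,"z":0,"ax":0,"ay":-5,"az":0,"gripper":1}]}}

```text
clock: 22.5
position: [0.5821, -0.2752, 0.162]
ee_rot: [0.996, -0.022, -0.088, -0.001]
ft_force: [-0.2, 0.5, -0.9]
grip_width: 0.397
grasp_force: 70.8
```

Request:
{"fn": "apply_moves", "kwargs": {"rows": [{"x":0,"y":0,"z":0,"ax":0,"ay":-5,"az":0,"gripper":1},{"x":0,"y":0,"z":0,"ax":0,"ay":-2.2,"az":0,"gripper":1},{"x":0,"y":0,"z":0,"ax":0,"ay":0,"az":0,"gripper":1},{"x":0,"y":0,"z":0,"ax":0,"ay":0,"az":0,"gripper":1},{"x":0,"y":0,"z":0,"ax":0,"ay":0,"az":0,"gripper":1}]}}

```text
clock: 22.92
position: [0.583, -0.2744, 0.1604]
ee_rot: [0.989, -0.021, -0.149, -0.003]
ft_force: [0.1, 0.3, -0.4]
grip_width: 0.403
grasp_force: 70.8
```

```bash
python3 - <<'E'
from plan import *
o=get_obs(); print(o["position"],np.round(o["joint_pos"],2),o["grip_width"],o["grasp_force"])
go(deck(-115,-99,22+25),TOOLD)
E
```

```text
[ 0.58302421 -0.27437746  0.16035494] [ 0.65  0.69 -0.53  1.21  0.37  1.62 -1.48] 0.4027559139258266 70.78699350357056
turn(tool deg) [-0.  -0.1 -0.1] then shift(new tool mm) [  45.5 -174.5   46.1]
```

Request:
{"fn": "apply_moves", "kwargs": {"rows": [{"x":4,"y":-14,"z":0,"ax":0,"ay":0,"az":0,"gripper":1},{"x":6,"y":-20,"z":0,"ax":0,"ay":0,"az":0,"gripper":1},{"x":6,"y":-20,"z":0,"ax":0,"ay":0,"az":0,"gripper":1},{"x":6,"y":-20,"z":0,"ax":0,"ay":0,"az":0,"gripper":1},{"x":6,"y":-20,"z":0,"ax":0,"ay":0,"az":0,"gripper":1}]}}

```text
clock: 23.33
position: [0.6139, -0.18, 0.1523]
ee_rot: [0.989, -0.021, -0.149, -0.003]
ft_force: [-0.2, 0.4, -0.7]
grip_width: 0.399
grasp_force: 70.8
```

Request:
{"fn": "apply_moves", "kwargs": {"rows": [{"x":6,"y":-20,"z":0,"ax":0,"ay":0,"az":0,"gripper":1},{"x":6,"y":-20,"z":5,"ax":0,"ay":0,"az":0,"gripper":1},{"x":4,"y":-20,"z":10,"ax":0,"ay":0,"az":0,"gripper":1},{"x":1.5,"y":-15,"z":15,"ax":0,"ay":0,"az":0,"gripper":1},{"x":0,"y":-5.5,"z":15,"ax":0,"ay":0,"az":0,"gripper":1}]}}

```text
clock: 23.75
position: [0.6208, -0.097, 0.1039]
ee_rot: [0.989, -0.019, -0.148, -0.004]
ft_force: [1.1, 0.6, -0.7]
grip_width: 0.4
grasp_force: 70.8
```

Request:
{"fn": "apply_moves", "kwargs": {"rows": [{"x":0,"y":0,"z":0,"ax":0,"ay":0,"az":0,"gripper":1},{"x":0,"y":0,"z":0,"ax":0,"ay":0,"az":0,"gripper":1},{"x":0,"y":0,"z":0,"ax":0,"ay":0,"az":0,"gripper":1}]}}

```text
clock: 24.0
position: [0.621, -0.1021, 0.1047]
ee_rot: [0.989, -0.022, -0.149, -0.003]
ft_force: [0.2, 0.6, -0.6]
grip_width: 0.398
grasp_force: 70.8
```

```bash
python3 - <<'E'
from lab import *
o=get_obs(); print(o["position"],o["grip_width"],o["grasp_force"])
go(deck(-115,-99,22),TOOLD)
c=camera("wrist"); cv2.imwrite("pics/w12.png",c["color"][...,::-1])
im=c["color"].astype(int).sum(2); 
for r in (215,): print(''.join('#' if v>450 else '+' if v>250 else '.' for v in im[r,200:440:2]))
E
```

```text
[ 0.62099293 -0.10210248  0.10472578] 0.3982573013122181 70.78796982765198
turn(tool deg) [ 0.  -0.1 -0.1] then shift(new tool mm) [-0.4 -0.8 27. ]
###################++++++++++++++++++...........................................+++++++++++++...........................
```

Request:
{"fn": "apply_moves", "kwargs": {"rows": [{"x":0,"y":0,"z":8,"ax":0,"ay":0,"az":0,"gripper":1},{"x":0,"y":0,"z":8,"ax":0,"ay":0,"az":0,"gripper":1},{"x":0,"y":0,"z":6,"ax":0,"ay":0,"az":0,"gripper":1},{"x":0,"y":0,"z":0,"ax":0,"ay":0,"az":0,"gripper":1},{"x":0,"y":0,"z":0,"ax":0,"ay":0,"az":0,"gripper":1}]}}

```text
clock: 24.47
position: [0.6136, -0.1009, 0.0817]
ee_rot: [0.988, -0.021, -0.15, -0.003]
ft_force: [0.8, 0.2, 0.1]
grip_width: 0.401
grasp_force: 70.8
```

Request:
{"fn": "apply_moves", "kwargs": {"rows": [{"x":0,"y":0,"z":2,"ax":0,"ay":0,"az":0,"gripper":1},{"x":0,"y":0,"z":0,"ax":0,"ay":0,"az":0,"gripper":1},{"x":0,"y":0,"z":0,"ax":0,"ay":0,"az":0,"gripper":1}]}}

```text
clock: 24.72
position: [0.6136, -0.1007, 0.0806]
ee_rot: [0.989, -0.021, -0.149, -0.003]
ft_force: [0.5, -0.1, -0.3]
grip_width: 0.401
grasp_force: 70.8
```

Request:
{"fn": "apply_moves", "kwargs": {"rows": [{"x":0,"y":0,"z":1.5,"ax":0,"ay":0,"az":0,"gripper":1},{"x":0,"y":0,"z":0,"ax":0,"ay":0,"az":0,"gripper":1},{"x":0,"y":0,"z":0,"ax":0,"ay":0,"az":0,"gripper":1}]}}

```text
clock: 24.97
position: [0.613, -0.1008, 0.079]
ee_rot: [0.989, -0.021, -0.15, -0.003]
ft_force: [-0.9, -1.0, -0.6]
grip_width: 0.404
grasp_force: 70.8
```

```bash
python3 - <<'E'
from lab import *
o=get_obs(); print(o["ft_force"]); go(deck(-115,-99,22),TOOLD)
E
```

```text
[-0.85429131 -0.98251818 -0.62146148]
turn(tool deg) [-0.   0.  -0.1] then shift(new tool mm) [-0.3  0.2  0.1]
```

Request:
{"fn": "apply_moves", "kwargs": {"rows": [{"x":0,"y":0,"z":1,"ax":0,"ay":0,"az":0,"gripper":1},{"x":0,"y":0,"z":0,"ax":0,"ay":0,"az":0,"gripper":1},{"x":0,"y":0,"z":0,"ax":0,"ay":0,"az":0,"gripper":1}]}}

```text
clock: 25.22
position: [0.613, -0.1008, 0.0784]
ee_rot: [0.989, -0.021, -0.149, -0.003]
ft_force: [-1.2, 0.1, 3.0]
grip_width: 0.401
grasp_force: 71.0
```

Request:
{"fn": "apply_moves", "kwargs": {"rows": [{"x":0,"y":0,"z":1,"ax":0,"ay":0,"az":0,"gripper":1},{"x":0,"y":0,"z":0,"ax":0,"ay":0,"az":0,"gripper":1},{"x":0,"y":0,"z":0,"ax":0,"ay":0,"az":0,"gripper":1}]}}

```text
clock: 25.47
position: [0.613, -0.1008, 0.0784]
ee_rot: [0.989, -0.021, -0.149, -0.003]
ft_force: [-0.6, -0.3, 9.3]
grip_width: 0.401
grasp_force: 72.0
```

Contact. Release, back off behind the tail and check.

Request:
{"fn": "apply_moves", "kwargs": {"newtons": 40, "rows": [{"x":0,"y":0,"z":-1,"ax":0,"ay":0,"az":0,"gripper":0.3},{"x":0,"y":0,"z":0,"ax":0,"ay":0,"az":0,"gripper":0},{"x":0,"y":0,"z":0,"ax":0,"ay":0,"az":0,"gripper":0},{"x":0,"y":0,"z":0,"ax":0,"ay":0,"az":0,"gripper":0},{"x":0,"y":0,"z":-10,"ax":0,"ay":0,"az":0,"gripper":0}]}}

```text
clock: 25.88
position: [0.6144, -0.1009, 0.086]
ee_rot: [0.988, -0.021, -0.151, -0.003]
ft_force: [-0.1, 0.4, -0.9]
grip_width: 1.0
grasp_force: 0.0
```

Request:
{"fn": "apply_moves", "kwargs": {"rows": [{"x":0,"y":0,"z":-20,"ax":0,"ay":0,"az":0,"gripper":0},{"x":0,"y":0,"z":-20,"ax":0,"ay":0,"az":0,"gripper":0.5},{"x":-15,"y":0,"z":0,"ax":0,"ay":0,"az":0,"gripper":1},{"x":-22,"y":0,"z":0,"ax":0,"ay":0,"az":0,"gripper":1},{"x":-24,"y":0,"z":0,"ax":0,"ay":0,"az":0,"gripper":1}]}}

```text
clock: 26.3
position: [0.5692, -0.0985, 0.1444]
ee_rot: [0.989, -0.021, -0.149, -0.003]
ft_force: [-0.8, -0.7, 0.8]
grip_width: 0.453
grasp_force: 0.0
```

Request:
{"fn": "apply_moves", "kwargs": {"rows": [{"x":0,"y":0,"z":0,"ax":0,"ay":0,"az":0,"gripper":1},{"x":0,"y":0,"z":0,"ax":0,"ay":0,"az":0,"gripper":1},{"x":0,"y":0,"z":0,"ax":0,"ay":0,"az":0,"gripper":1},{"x":0,"y":0,"z":0,"ax":0,"ay":0,"az":0,"gripper":1},{"x":0,"y":0,"z":0,"ax":0,"ay":0,"az":0,"gripper":1}]}}

```text
clock: 26.72
position: [0.5698, -0.0988, 0.1435]
ee_rot: [0.989, -0.021, -0.15, -0.003]
ft_force: [0.2, -0.5, 0.1]
grip_width: 0.004
grasp_force: 0.0
```

```bash
python3 - <<'E'
from lab import *
o=get_obs(); print(o["position"],o["grip_width"])
go(deck(-176,-99,22),TOOLD)
c=camera("wrist"); cv2.imwrite("pics/w13.png",c["color"][...,::-1])
for l in labels(c): print(*l)
E
```

```text
[ 0.56979234 -0.09876148  0.14347706] 0.003831335320980802
turn(tool deg) [-0.  0. -0.] then shift(new tool mm) [-0.9  0.5 48.9]
[-62.4  31. ] [-57.6  37.9] 62
[-90.8 -81.1] [-74.5 -76.7] 200
[-136.6 -112.2] [-92.3 -85.8] 4198
```

Request:
{"fn": "apply_moves", "kwargs": {"rows": [{"x":-1,"y":0,"z":16,"ax":0,"ay":0,"az":0,"gripper":1},{"x":0,"y":0,"z":17,"ax":0,"ay":0,"az":0,"gripper":1},{"x":0,"y":0,"z":16,"ax":0,"ay":0,"az":0,"gripper":1},{"x":0,"y":0,"z":0,"ax":0,"ay":0,"az":0,"gripper":1},{"x":8,"y":0,"z":0,"ax":0,"ay":0,"az":0,"gripper":1}]}}

```text
clock: 27.18
position: [0.561, -0.0987, 0.095]
ee_rot: [0.988, -0.021, -0.15, -0.003]
ft_force: [1.0, 1.1, 0.8]
grip_width: -0.001
grasp_force: 0.0
```

Request:
{"fn": "apply_moves", "kwargs": {"rows": [{"x":8,"y":0,"z":0,"ax":0,"ay":0,"az":0,"gripper":1},{"x":8,"y":0,"z":0,"ax":0,"ay":0,"az":0,"gripper":1},{"x":8,"y":0,"z":0,"ax":0,"ay":0,"az":0,"gripper":1},{"x":8,"y":0,"z":0,"ax":0,"ay":0,"az":0,"gripper":1},{"x":8,"y":0,"z":0,"ax":0,"ay":0,"az":0,"gripper":1}]}}

```text
clock: 27.6
position: [0.6008, -0.1001, 0.0831]
ee_rot: [0.989, -0.021, -0.149, -0.003]
ft_force: [-0.7, 0.2, -0.2]
grip_width: -0.0
grasp_force: 0.2
```

Request:
{"fn": "apply_moves", "kwargs": {"rows": [{"x":8,"y":0,"z":0,"ax":0,"ay":0,"az":0,"gripper":1},{"x":8,"y":0,"z":0,"ax":0,"ay":0,"az":0,"gripper":1},{"x":7,"y":0,"z":0,"ax":0,"ay":0,"az":0,"gripper":1},{"x":4,"y":0,"z":0,"ax":0,"ay":0,"az":0,"gripper":1},{"x":0,"y":0,"z":0,"ax":0,"ay":0,"az":0,"gripper":1}]}}

```text
clock: 28.02
position: [0.626, -0.1011, 0.0746]
ee_rot: [0.989, -0.021, -0.15, -0.003]
ft_force: [-0.1, 0.8, 0.6]
grip_width: -0.001
grasp_force: 0.0
```

Request:
{"fn": "apply_moves", "kwargs": {"rows": [{"x":3,"y":0,"z":0,"ax":0,"ay":0,"az":0,"gripper":1},{"x":3,"y":0,"z":0,"ax":0,"ay":0,"az":0,"gripper":1},{"x":2,"y":0,"z":0,"ax":0,"ay":0,"az":0,"gripper":1},{"x":0,"y":0,"z":0,"ax":0,"ay":0,"az":0,"gripper":1}]}}

```text
clock: 28.35
position: [0.6333, -0.1017, 0.0727]
ee_rot: [0.989, -0.021, -0.149, -0.003]
ft_force: [-0.2, 0.1, -0.5]
grip_width: 0.004
grasp_force: 0.0
```

Request:
{"fn": "apply_moves", "kwargs": {"rows": [{"x":2,"y":0,"z":0,"ax":0,"ay":0,"az":0,"gripper":1},{"x":0,"y":0,"z":0,"ax":0,"ay":0,"az":0,"gripper":1}]}}

```text
clock: 28.52
position: [0.6351, -0.1017, 0.0722]
ee_rot: [0.989, -0.021, -0.149, -0.003]
ft_force: [-0.1, 0.5, 0.7]
grip_width: -0.005
grasp_force: 0.0
```

```bash
python3 - <<'E'
from lab import *
o=get_obs(); print(o["ft_force"]); go(deck(-90,-99,22),TOOLD)
E
```

```text
[-0.11102409  0.45860408  0.73720506]
turn(tool deg) [-0.   0.  -0.1] then shift(new tool mm) [1.5 0.2 0.1]
```

Request:
{"fn": "apply_moves", "kwargs": {"rows": [{"x":1.5,"y":0,"z":0,"ax":0,"ay":0,"az":0,"gripper":1},{"x":0,"y":0,"z":0,"ax":0,"ay":0,"az":0,"gripper":1}]}}

```text
clock: 28.68
position: [0.6356, -0.1017, 0.072]
ee_rot: [0.988, -0.021, -0.151, -0.003]
ft_force: [-4.2, 0.5, 3.4]
grip_width: 0.003
grasp_force: 3.1
```

Request:
{"fn": "apply_moves", "kwargs": {"rows": [{"x":1.5,"y":0,"z":0,"ax":0,"ay":0,"az":0,"gripper":1},{"x":0,"y":0,"z":0,"ax":0,"ay":0,"az":0,"gripper":1}]}}

```text
clock: 28.85
position: [0.6357, -0.1016, 0.072]
ee_rot: [0.988, -0.021, -0.152, -0.003]
ft_force: [-12.5, -0.4, 10.4]
grip_width: -0.002
grasp_force: 7.7
```

Seated against the stop. Retract and head for cart C.

Request:
{"fn": "apply_moves", "kwargs": {"rows": [{"x":-5,"y":0,"z":0,"ax":0,"ay":0,"az":0,"gripper":1},{"x":-15,"y":0,"z":-5,"ax":0,"ay":0,"az":0,"gripper":1},{"x":0,"y":0,"z":-20,"ax":0,"ay":0,"az":0,"gripper":1},{"x":0,"y":0,"z":-25,"ax":0,"ay":0,"az":0,"gripper":0.6},{"x":0,"y":0,"z":-25,"ax":0,"ay":0,"az":0,"gripper":0}]}}

```text
clock: 29.27
position: [0.6407, -0.1022, 0.1498]
ee_rot: [0.989, -0.021, -0.15, -0.003]
ft_force: [0.1, -1.2, -0.5]
grip_width: 0.275
grasp_force: 0.0
```

Request:
{"fn": "apply_moves", "kwargs": {"rows": [{"x":0,"y":0,"z":-20,"ax":0,"ay":5,"az":0,"gripper":0},{"x":0,"y":0,"z":-10,"ax":0,"ay":6,"az":0,"gripper":0},{"x":0,"y":0,"z":0,"ax":0,"ay":6,"az":0,"gripper":0},{"x":0,"y":0,"z":0,"ax":0,"ay":0,"az":-5,"gripper":0},{"x":0,"y":0,"z":0,"ax":0,"ay":0,"az":-4.6,"gripper":0}]}}

```text
clock: 29.68
position: [0.6477, -0.1026, 0.1785]
ee_rot: [0.998, 0.065, -0.001, 0.001]
ft_force: [0.4, -0.8, 0.5]
grip_width: 0.973
grasp_force: 0.0
```

```bash
python3 - <<'E'
from plan import *
o=get_obs(); print(o["position"],np.round(o["joint_pos"],2),o["clock"])
go([.5125,-.3772,.15],down(7.3))
c=camera("top")
for r in carts(c): print(r)
E
```

```text
[ 0.64770662 -0.10255861  0.17854176] [ 0.56  0.52 -0.67  1.42  0.33  1.31 -1.57] 29.6833
turn(tool deg) [0.1 0.1 0.1] then shift(new tool mm) [-169.   255.2   28.5]
[ 612.9 -458.3   48.9   31.7  -73.6]
[ 512.6 -377.    49.3   32.9    8. ]
[ 452.9 -275.    47.8   30.4  -63.4]
[102.  -18.5  46.5  33.9  46.3]
[ -38.6 -759.5   40.7   30.6  -89.5]
```

Request:
{"fn": "apply_moves", "kwargs": {"rows": [{"x":-10,"y":14,"z":0,"ax":0,"ay":0,"az":0,"gripper":0},{"x":-15,"y":23,"z":0,"ax":0,"ay":0,"az":0,"gripper":0},{"x":-15,"y":23,"z":0,"ax":0,"ay":0,"az":0,"gripper":0},{"x":-15,"y":23,"z":0,"ax":0,"ay":0,"az":0,"gripper":0},{"x":-15,"y":23,"z":0,"ax":0,"ay":0,"az":0,"gripper":0}]}}

```text
clock: 30.15
position: [0.5923, -0.2173, 0.178]
ee_rot: [0.998, 0.062, -0.002, -0.0]
ft_force: [-0.2, -0.2, -0.1]
grip_width: 0.997
grasp_force: 0.0
```

Request:
{"fn": "apply_moves", "kwargs": {"rows": [{"x":-15,"y":23,"z":0,"ax":0,"ay":0,"az":0,"gripper":0},{"x":-15,"y":23,"z":0,"ax":0,"ay":0,"az":0,"gripper":0},{"x":-15,"y":23,"z":5,"ax":0,"ay":0,"az":0,"gripper":0},{"x":-15,"y":23,"z":5,"ax":0,"ay":0,"az":0,"gripper":0},{"x":-15,"y":23,"z":10,"ax":0,"ay":0,"az":0,"gripper":0}]}}

```text
clock: 30.57
position: [0.5327, -0.3412, 0.1591]
ee_rot: [0.998, 0.062, -0.001, 0.0]
ft_force: [1.1, -0.7, 0.1]
grip_width: 1.003
grasp_force: 0.0
```

Request:
{"fn": "apply_moves", "kwargs": {"rows": [{"x":-15,"y":23,"z":5,"ax":0,"ay":0,"az":0,"gripper":0},{"x":-8,"y":12,"z":3,"ax":0,"ay":0,"az":0,"gripper":0},{"x":0,"y":0,"z":0,"ax":0,"ay":0,"az":0,"gripper":0},{"x":0,"y":0,"z":0,"ax":0,"ay":0,"az":0,"gripper":0}]}}

```text
clock: 30.9
position: [0.5143, -0.3773, 0.1502]
ee_rot: [0.998, 0.062, -0.002, -0.0]
ft_force: [0.2, 1.0, -0.4]
grip_width: 1.006
grasp_force: 0.0
```

```bash
python3 - <<'E'
from plan import *
o=get_obs(); print(o["position"],np.round(o["joint_pos"],2),o["clock"])
c=camera("wrist"); cv2.imwrite("pics/w14.png",c["color"][...,::-1])
for r in carts(c): print(r); go([r[0]/1000,r[1]/1000,.019],down(r[4]))
E
```

```text
[ 0.51432668 -0.37731644  0.1502092 ] [ 1.    0.49 -0.58  1.51  0.28  1.23 -1.07] 30.9
[ 612.7 -458.4   44.5   26.4  -71.4]
turn(tool deg) [ 0.   0.2 78.6] then shift(new tool mm) [109.2 -66.1 131.5]
[ 512.5 -377.1   44.4   27.     7. ]
turn(tool deg) [-0.1  0.1  0.2] then shift(new tool mm) [ -2.8   0.7 131.5]
[ 452.3 -274.5   44.8   26.8  -63.1]
turn(tool deg) [ 0.   0.2 70.3] then shift(new tool mm) [-119.    10.2  131.5]
```

Request:
{"fn": "apply_moves", "kwargs": {"rows": [{"x":-1,"y":0.5,"z":22,"ax":0,"ay":0,"az":0,"gripper":0},{"x":0,"y":0,"z":22,"ax":0,"ay":0,"az":0,"gripper":0},{"x":0,"y":0,"z":22,"ax":0,"ay":0,"az":0,"gripper":0},{"x":0,"y":0,"z":22,"ax":0,"ay":0,"az":0,"gripper":0},{"x":0,"y":0,"z":20,"ax":0,"ay":0,"az":0,"gripper":0}]}}

```text
clock: 31.37
position: [0.5144, -0.3757, 0.0416]
ee_rot: [0.998, 0.064, -0.001, -0.0]
ft_force: [0.7, -1.0, -0.5]
grip_width: 1.002
grasp_force: 0.0
```

Request:
{"fn": "apply_moves", "kwargs": {"newtons": 70, "rows": [{"x":0,"y":0,"z":15,"ax":0,"ay":0,"az":0,"gripper":0},{"x":0,"y":0,"z":7,"ax":0,"ay":0,"az":0,"gripper":0},{"x":0,"y":0,"z":0,"ax":0,"ay":0,"az":0,"gripper":0.3},{"x":0,"y":0,"z":0,"ax":0,"ay":0,"az":0,"gripper":1},{"x":0,"y":0,"z":0,"ax":0,"ay":0,"az":0,"gripper":1}]}}

```text
clock: 31.78
position: [0.5139, -0.3781, 0.0217]
ee_rot: [0.998, 0.063, -0.001, 0.0]
ft_force: [-0.2, -0.5, 0.8]
grip_width: 0.598
grasp_force: 0.0
```

Request:
{"fn": "apply_moves", "kwargs": {"rows": [{"x":0,"y":0,"z":0,"ax":0,"ay":0,"az":0,"gripper":1},{"x":0,"y":0,"z":0,"ax":0,"ay":0,"az":0,"gripper":1},{"x":0,"y":0,"z":0,"ax":0,"ay":0,"az":0,"gripper":1},{"x":0,"y":0,"z":0,"ax":0,"ay":0,"az":0,"gripper":1},{"x":0,"y":0,"z":0,"ax":0,"ay":0,"az":0,"gripper":1}]}}

```text
clock: 32.2
position: [0.5138, -0.3785, 0.0219]
ee_rot: [0.998, 0.063, -0.001, 0.001]
ft_force: [-0.9, 1.1, 6.4]
grip_width: 0.405
grasp_force: 71.4
```

Request:
{"fn": "apply_moves", "kwargs": {"rows": [{"x":0,"y":0,"z":-8,"ax":0,"ay":0,"az":0,"gripper":1},{"x":0,"y":0,"z":-20,"ax":0,"ay":0,"az":0,"gripper":1},{"x":0,"y":0,"z":-25,"ax":0,"ay":0,"az":0,"gripper":1},{"x":0,"y":0,"z":-25,"ax":0,"ay":0,"az":0,"gripper":1},{"x":0,"y":0,"z":-25,"ax":0,"ay":0,"az":0,"gripper":1}]}}

```text
clock: 32.62
position: [0.513, -0.3777, 0.125]
ee_rot: [0.998, 0.063, -0.002, -0.0]
ft_force: [0.9, -1.2, 0.6]
grip_width: 0.399
grasp_force: 70.5
```

Request:
{"fn": "apply_moves", "kwargs": {"rows": [{"x":0,"y":0,"z":-25,"ax":0,"ay":0,"az":0,"gripper":1},{"x":0,"y":0,"z":-12,"ax":0,"ay":0,"az":5,"gripper":1},{"x":0,"y":0,"z":0,"ax":0,"ay":0,"az":4.5,"gripper":1},{"x":0,"y":0,"z":0,"ax":0,"ay":-5,"az":0,"gripper":1},{"x":0,"y":0,"z":0,"ax":0,"ay":-5,"az":0,"gripper":1}]}}

```text
clock: 33.03
position: [0.512, -0.3792, 0.1624]
ee_rot: [0.996, -0.022, -0.09, -0.001]
ft_force: [0.9, -1.0, -1.3]
grip_width: 0.403
grasp_force: 70.5
```

Request:
{"fn": "apply_moves", "kwargs": {"rows": [{"x":0,"y":0,"z":0,"ax":0,"ay":-5,"az":0,"gripper":1},{"x":0,"y":0,"z":0,"ax":0,"ay":-2.2,"az":0,"gripper":1},{"x":0,"y":0,"z":0,"ax":0,"ay":0,"az":0,"gripper":1},{"x":0,"y":0,"z":0,"ax":0,"ay":0,"az":0,"gripper":1},{"x":0,"y":0,"z":0,"ax":0,"ay":0,"az":0,"gripper":1}]}}

```text
clock: 33.45
position: [0.5131, -0.3783, 0.1607]
ee_rot: [0.988, -0.02, -0.15, -0.003]
ft_force: [0.2, 0.5, -0.5]
grip_width: 0.407
grasp_force: 70.5
```

```bash
python3 - <<'E'
from plan import *
o=get_obs(); print(o["position"],np.round(o["joint_pos"],2),o["grip_width"],o["grasp_force"])
go(deck(-115,-33,22+25),TOOLD)
E
```

```text
[ 0.51307869 -0.37826553  0.160689  ] [ 0.8   0.65 -0.49  1.26  0.38  1.59 -1.3 ] 0.40679647559980137 70.49869537353516
turn(tool deg) [ 0.   0.1 -0. ] then shift(new tool mm) [ 108.3 -347.1   27. ]
```

Request:
{"fn": "apply_moves", "kwargs": {"rows": [{"x":4,"y":-14,"z":0,"ax":0,"ay":0,"az":0,"gripper":1},{"x":8,"y":-24,"z":0,"ax":0,"ay":0,"az":0,"gripper":1},{"x":8,"y":-24,"z":0,"ax":0,"ay":0,"az":0,"gripper":1},{"x":8,"y":-24,"z":0,"ax":0,"ay":0,"az":0,"gripper":1},{"x":8,"y":-24,"z":0,"ax":0,"ay":0,"az":0,"gripper":1}]}}

```text
clock: 33.87
position: [0.5521, -0.2679, 0.1501]
ee_rot: [0.988, -0.02, -0.15, -0.003]
ft_force: [1.5, 0.8, -0.7]
grip_width: 0.404
grasp_force: 70.5
```

Request:
{"fn": "apply_moves", "kwargs": {"rows": [{"x":8,"y":-25,"z":0,"ax":0,"ay":0,"az":0,"gripper":1},{"x":8,"y":-25,"z":0,"ax":0,"ay":0,"az":0,"gripper":1},{"x":8,"y":-25,"z":0,"ax":0,"ay":0,"az":0,"gripper":1},{"x":8,"y":-25,"z":0,"ax":0,"ay":0,"az":0,"gripper":1},{"x":8,"y":-25,"z":0,"ax":0,"ay":0,"az":0,"gripper":1}]}}

```text
clock: 34.28
position: [0.5952, -0.1446, 0.1382]
ee_rot: [0.988, -0.02, -0.15, -0.003]
ft_force: [0.1, 0.5, -2.0]
grip_width: 0.404
grasp_force: 70.5
```

Request:
{"fn": "apply_moves", "kwargs": {"rows": [{"x":8,"y":-25,"z":0,"ax":0,"ay":0,"az":0,"gripper":1},{"x":8,"y":-25,"z":0,"ax":0,"ay":0,"az":0,"gripper":1},{"x":8,"y":-24,"z":5,"ax":0,"ay":0,"az":0,"gripper":1},{"x":8,"y":-24,"z":10,"ax":0,"ay":0,"az":0,"gripper":1},{"x":0,"y":-14,"z":10,"ax":0,"ay":0,"az":0,"gripper":1}]}}

```text
clock: 34.7
position: [0.6231, -0.0313, 0.1041]
ee_rot: [0.988, -0.019, -0.15, -0.004]
ft_force: [-1.1, -0.1, -0.9]
grip_width: 0.403
grasp_force: 70.5
```

Request:
{"fn": "apply_moves", "kwargs": {"rows": [{"x":0,"y":0,"z":0,"ax":0,"ay":0,"az":0,"gripper":1},{"x":0,"y":0,"z":0,"ax":0,"ay":0,"az":0,"gripper":1},{"x":0,"y":0,"z":0,"ax":0,"ay":0,"az":0,"gripper":1}]}}

```text
clock: 34.95
position: [0.6227, -0.0368, 0.1046]
ee_rot: [0.988, -0.021, -0.151, -0.003]
ft_force: [1.0, -0.7, -1.1]
grip_width: 0.403
grasp_force: 70.5
```

```bash
python3 - <<'E'
from plan import *
o=get_obs(); print(o["position"],o["grip_width"],o["grasp_force"])
go(deck(-115,-33,22),TOOLD)
E
```

```text
[ 0.62268797 -0.03681788  0.10464592] 0.4030656294946159 70.4985523223877
turn(tool deg) [ 0.1  0.2 -0.1] then shift(new tool mm) [ 0.5 -1.5 26.7]
```

Request:
{"fn": "apply_moves", "kwargs": {"rows": [{"x":0,"y":-1.5,"z":8,"ax":0,"ay":0,"az":0,"gripper":1},{"x":0,"y":0,"z":8,"ax":0,"ay":0,"az":0,"gripper":1},{"x":0,"y":0,"z":8,"ax":0,"ay":0,"az":0,"gripper":1},{"x":0,"y":0,"z":1,"ax":0,"ay":0,"az":0,"gripper":1},{"x":0,"y":0,"z":0,"ax":0,"ay":0,"az":0,"gripper":1}]}}

```text
clock: 35.37
position: [0.6149, -0.0339, 0.0795]
ee_rot: [0.988, -0.02, -0.152, -0.003]
ft_force: [0.3, 0.1, -0.4]
grip_width: 0.399
grasp_force: 70.5
```

Request:
{"fn": "apply_moves", "kwargs": {"rows": [{"x":0,"y":0,"z":1,"ax":0,"ay":0,"az":0,"gripper":1},{"x":0,"y":0,"z":0,"ax":0,"ay":0,"az":0,"gripper":1},{"x":0,"y":0,"z":0,"ax":0,"ay":0,"az":0,"gripper":1}]}}

```text
clock: 35.62
position: [0.6151, -0.0334, 0.0792]
ee_rot: [0.988, -0.02, -0.151, -0.003]
ft_force: [-0.1, 0.9, 0.7]
grip_width: 0.402
grasp_force: 70.6
```

Request:
{"fn": "apply_moves", "kwargs": {"rows": [{"x":0,"y":0,"z":1,"ax":0,"ay":0,"az":0,"gripper":1},{"x":0,"y":0,"z":0,"ax":0,"ay":0,"az":0,"gripper":1},{"x":0,"y":0,"z":0,"ax":0,"ay":0,"az":0,"gripper":1}]}}

```text
clock: 35.87
position: [0.6151, -0.0334, 0.0791]
ee_rot: [0.988, -0.02, -0.151, -0.003]
ft_force: [-0.8, -1.6, 6.9]
grip_width: 0.398
grasp_force: 71.3
```

```bash
python3 - <<'E'
from plan import *
o=get_obs(); print(o["ft_force"],o["grasp_force"])
go(deck(-115,-33,22),TOOLD)
E
```

```text
[-0.7666694  -1.61364663  6.86334732] 71.32270216941833
turn(tool deg) [0.  0.2 0. ] then shift(new tool mm) [0.4 1.6 0. ]
```

Contact. Release, back off, check and prepare the push.

Request:
{"fn": "apply_moves", "kwargs": {"newtons": 40, "rows": [{"x":0,"y":0,"z":-1,"ax":0,"ay":0,"az":0,"gripper":0.3},{"x":0,"y":0,"z":0,"ax":0,"ay":0,"az":0,"gripper":0},{"x":0,"y":0,"z":0,"ax":0,"ay":0,"az":0,"gripper":0},{"x":0,"y":0,"z":0,"ax":0,"ay":0,"az":0,"gripper":0},{"x":0,"y":0,"z":-10,"ax":0,"ay":0,"az":0,"gripper":0}]}}

```text
clock: 36.28
position: [0.6168, -0.0334, 0.0872]
ee_rot: [0.988, -0.02, -0.153, -0.003]
ft_force: [0.5, -0.7, 0.2]
grip_width: 0.998
grasp_force: 0.0
```

Request:
{"fn": "apply_moves", "kwargs": {"rows": [{"x":0,"y":0,"z":-20,"ax":0,"ay":0,"az":0,"gripper":0},{"x":0,"y":0,"z":-20,"ax":0,"ay":0,"az":0,"gripper":0.5},{"x":-15,"y":0,"z":0,"ax":0,"ay":0,"az":0,"gripper":1},{"x":-22,"y":0,"z":0,"ax":0,"ay":0,"az":0,"gripper":1},{"x":-24,"y":0,"z":0,"ax":0,"ay":0,"az":0,"gripper":1}]}}

```text
clock: 36.7
position: [0.5718, -0.0311, 0.1458]
ee_rot: [0.988, -0.02, -0.151, -0.003]
ft_force: [-0.5, -0.3, 1.0]
grip_width: 0.456
grasp_force: 0.0
```

Request:
{"fn": "apply_moves", "kwargs": {"rows": [{"x":0,"y":0,"z":0,"ax":0,"ay":0,"az":0,"gripper":1},{"x":0,"y":0,"z":0,"ax":0,"ay":0,"az":0,"gripper":1},{"x":0,"y":0,"z":0,"ax":0,"ay":0,"az":0,"gripper":1},{"x":0,"y":0,"z":0,"ax":0,"ay":0,"az":0,"gripper":1},{"x":0,"y":0,"z":0,"ax":0,"ay":0,"az":0,"gripper":1}]}}

```text
clock: 37.12
position: [0.5724, -0.0315, 0.1448]
ee_rot: [0.988, -0.02, -0.151, -0.003]
ft_force: [0.0, 0.4, 0.3]
grip_width: -0.002
grasp_force: 0.0
```

```bash
python3 - <<'E'
from lab import *
o=get_obs(); print(o["position"],o["grip_width"])
go(deck(-176,-33,22),TOOLD)
c=camera("wrist"); cv2.imwrite("pics/w15.png",c["color"][...,::-1])
for l in labels(c): print(*l)
E
```

```text
[ 0.57236647 -0.03145486  0.14484439] -0.0022448988412733556
turn(tool deg) [-0.   0.2  0. ] then shift(new tool mm) [-0.4  1.8 50.2]
[-61.6  85.9] [-50.4 112.3] 1437
[-161.6  110.6] [-61.4 127.4] 5200
[-91.   41.7] [-84.3  47.1] 62
[-137.6  -44.8] [-93.6 -18.4] 4135
[-166.1 -127.9] [-139.3 -112.1] 983
[-160.4  -51.6] [-139.9   -9.7] 911
```

Cart C lies straight at deck (-115.6, -31.6). Cart A's label edge at -61.6 confirms it is seated (−62 expected). Push C.

Request:
{"fn": "apply_moves", "kwargs": {"rows": [{"x":-1,"y":1.5,"z":16,"ax":0,"ay":0,"az":0,"gripper":1},{"x":0,"y":0,"z":17,"ax":0,"ay":0,"az":0,"gripper":1},{"x":0,"y":0,"z":17,"ax":0,"ay":0,"az":0,"gripper":1},{"x":0,"y":0,"z":0,"ax":0,"ay":0,"az":0,"gripper":1},{"x":8,"y":0,"z":0,"ax":0,"ay":0,"az":0,"gripper":1}]}}

```text
clock: 37.58
position: [0.563, -0.0327, 0.0954]
ee_rot: [0.988, -0.02, -0.152, -0.003]
ft_force: [0.2, 0.9, 0.6]
grip_width: 0.001
grasp_force: 0.0
```

Request:
{"fn": "apply_moves", "kwargs": {"rows": [{"x":8,"y":0,"z":0,"ax":0,"ay":0,"az":0,"gripper":1},{"x":8,"y":0,"z":0,"ax":0,"ay":0,"az":0,"gripper":1},{"x":8,"y":0,"z":0,"ax":0,"ay":0,"az":0,"gripper":1},{"x":8,"y":0,"z":0,"ax":0,"ay":0,"az":0,"gripper":1},{"x":8,"y":0,"z":0,"ax":0,"ay":0,"az":0,"gripper":1}]}}

```text
clock: 38.0
position: [0.6028, -0.0341, 0.0834]
ee_rot: [0.988, -0.02, -0.151, -0.003]
ft_force: [-0.8, -0.0, -0.0]
grip_width: 0.001
grasp_force: 0.2
```

Request:
{"fn": "apply_moves", "kwargs": {"rows": [{"x":8,"y":0,"z":0,"ax":0,"ay":0,"az":0,"gripper":1},{"x":8,"y":0,"z":0,"ax":0,"ay":0,"az":0,"gripper":1},{"x":7,"y":0,"z":0,"ax":0,"ay":0,"az":0,"gripper":1},{"x":4,"y":0,"z":0,"ax":0,"ay":0,"az":0,"gripper":1},{"x":0,"y":0,"z":0,"ax":0,"ay":0,"az":0,"gripper":1}]}}

```text
clock: 38.42
position: [0.628, -0.0351, 0.0748]
ee_rot: [0.988, -0.02, -0.151, -0.003]
ft_force: [-0.8, -0.2, 0.3]
grip_width: 0.003
grasp_force: 0.0
```

Request:
{"fn": "apply_moves", "kwargs": {"rows": [{"x":3,"y":0,"z":0,"ax":0,"ay":0,"az":0,"gripper":1},{"x":3,"y":0,"z":0,"ax":0,"ay":0,"az":0,"gripper":1},{"x":2,"y":0,"z":0,"ax":0,"ay":0,"az":0,"gripper":1},{"x":0,"y":0,"z":0,"ax":0,"ay":0,"az":0,"gripper":1}]}}

```text
clock: 38.75
position: [0.6353, -0.0356, 0.0729]
ee_rot: [0.988, -0.02, -0.151, -0.003]
ft_force: [0.1, -0.3, 0.7]
grip_width: -0.003
grasp_force: 0.0
```

Request:
{"fn": "apply_moves", "kwargs": {"rows": [{"x":2,"y":0,"z":0,"ax":0,"ay":0,"az":0,"gripper":1},{"x":0,"y":0,"z":0,"ax":0,"ay":0,"az":0,"gripper":1}]}}

```text
clock: 38.92
position: [0.6371, -0.0357, 0.0723]
ee_rot: [0.988, -0.02, -0.151, -0.003]
ft_force: [0.4, -0.3, -0.6]
grip_width: 0.004
grasp_force: 0.0
```

Request:
{"fn": "apply_moves", "kwargs": {"rows": [{"x":1.5,"y":0,"z":0,"ax":0,"ay":0,"az":0,"gripper":1},{"x":0,"y":0,"z":0,"ax":0,"ay":0,"az":0,"gripper":1}]}}

```text
clock: 39.08
position: [0.6385, -0.0357, 0.0719]
ee_rot: [0.988, -0.02, -0.151, -0.003]
ft_force: [-0.1, 0.7, -0.1]
grip_width: 0.002
grasp_force: 0.0
```

```bash
python3 - <<'E'
from lab import *
o=get_obs(); print(o["ft_force"]); go(deck(-90,-33,22),TOOLD)
E
```

```text
[-0.11074182  0.74566889 -0.10750226]
turn(tool deg) [0.  0.2 0. ] then shift(new tool mm) [0.8 0.3 0. ]
```

Request:
{"fn": "apply_moves", "kwargs": {"rows": [{"x":1.5,"y":0,"z":0,"ax":0,"ay":0,"az":0,"gripper":1},{"x":0,"y":0,"z":0,"ax":0,"ay":0,"az":0,"gripper":1}]}}

```text
clock: 39.25
position: [0.6387, -0.0356, 0.0718]
ee_rot: [0.988, -0.02, -0.153, -0.003]
ft_force: [-7.5, 0.8, 5.8]
grip_width: 0.001
grasp_force: 4.2
```

Request:
{"fn": "apply_moves", "kwargs": {"rows": [{"x":1.2,"y":0,"z":0,"ax":0,"ay":0,"az":0,"gripper":1},{"x":0,"y":0,"z":0,"ax":0,"ay":0,"az":0,"gripper":1}]}}

```text
clock: 39.42
position: [0.6388, -0.0355, 0.0718]
ee_rot: [0.988, -0.02, -0.154, -0.003]
ft_force: [-13.9, -0.2, 10.2]
grip_width: -0.001
grasp_force: 7.8
```

All three are seated. Retract, level out, and take an overview to verify before the switch.

Request:
{"fn": "apply_moves", "kwargs": {"rows": [{"x":-5,"y":0,"z":0,"ax":0,"ay":0,"az":0,"gripper":1},{"x":-15,"y":0,"z":-5,"ax":0,"ay":0,"az":0,"gripper":1},{"x":0,"y":0,"z":-20,"ax":0,"ay":0,"az":0,"gripper":1},{"x":0,"y":0,"z":-25,"ax":0,"ay":0,"az":0,"gripper":1},{"x":0,"y":0,"z":-25,"ax":0,"ay":0,"az":0,"gripper":1}]}}

```text
clock: 39.83
position: [0.6441, -0.0362, 0.1495]
ee_rot: [0.988, -0.02, -0.151, -0.003]
ft_force: [1.1, 0.8, -0.1]
grip_width: 0.002
grasp_force: 0.0
```

Request:
{"fn": "apply_moves", "kwargs": {"rows": [{"x":0,"y":0,"z":-20,"ax":0,"ay":5,"az":0,"gripper":1},{"x":0,"y":0,"z":-20,"ax":0,"ay":6,"az":0,"gripper":1},{"x":0,"y":0,"z":-20,"ax":0,"ay":6,"az":-2.3,"gripper":1},{"x":-10,"y":-5,"z":-20,"ax":0,"ay":0,"az":0,"gripper":1},{"x":-15,"y":-10,"z":-20,"ax":0,"ay":0,"az":0,"gripper":1}]}}

```text
clock: 40.25
position: [0.6316, -0.023, 0.2486]
ee_rot: [1.0, -0.001, -0.002, -0.0]
ft_force: [0.4, 0.8, 0.3]
grip_width: -0.001
grasp_force: 0.0
```

Request:
{"fn": "apply_moves", "kwargs": {"rows": [{"x":-20,"y":-20,"z":-20,"ax":0,"ay":0,"az":0,"gripper":1},{"x":-20,"y":-20,"z":-20,"ax":0,"ay":0,"az":0,"gripper":1},{"x":-10,"y":-10,"z":-10,"ax":0,"ay":0,"az":0,"gripper":1},{"x":0,"y":0,"z":0,"ax":0,"ay":0,"az":0,"gripper":1},{"x":0,"y":0,"z":0,"ax":0,"ay":0,"az":0,"gripper":1}]}}

```text
clock: 40.67
position: [0.5825, 0.0287, 0.2987]
ee_rot: [1.0, 0.0, -0.002, -0.001]
ft_force: [-0.7, -0.6, 0.3]
grip_width: 0.001
grasp_force: 0.0
```

```bash
python3 - <<'E'
from lab import *
import pickle
o=get_obs(); print(o["position"],o["ee_rot"],o["clock"])
c=camera("wrist"); pickle.dump(c,open("w16.pkl","wb")); save(c,"w16",s=1.25)
for l in labels(c): print(*l)
print([rect(c,q,0).tolist() for ce,n,q in blobs(c) if 100<rect(c,q,0)[2]<130])
E
```

```text
[0.58253282 0.02874231 0.29869336] [ 9.99997067e-01  3.36367168e-04 -2.30905839e-03 -6.49243252e-04] 40.6667
[[597.6, 109.9, 119.4, 57.1, -7.2], [588.2, -42.7, 113.1, 56.9, -0.4], [586.6, -120.7, 118.3, 54.5, 2.3], [454.4, -152.2, 111.6, 67.3, 1.4], [337.0, -398.8, 103.6, 48.5, 10.4]]
```

View pics/w16.png

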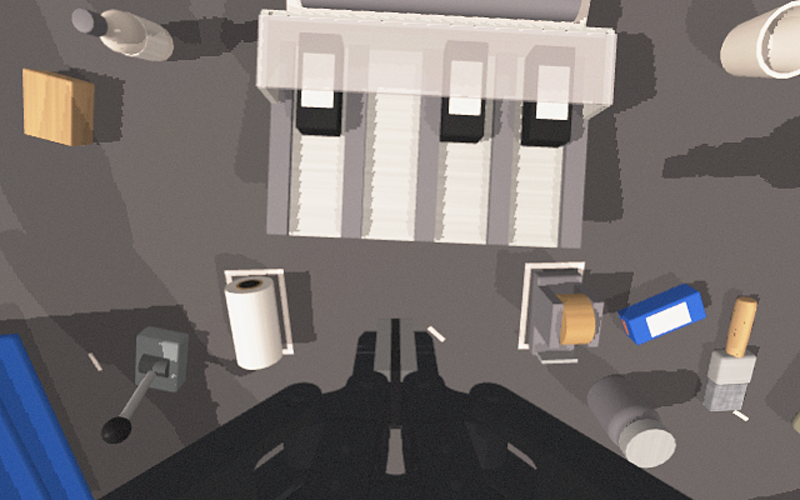

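The overview shows three cartridges seated in lanes 4, 2 and 1 with labels up (tails at (320,120), (463,125) and (547,130)). The roll is on its mark at (257,320) and the bystanders are in place. Now measure the lever: ball at (117,430), base at (161,358).

```bash
python3 - <<'E'
from plan import *
import pickle
w2=pickle.load(open("w2.pkl","rb")); w16=pickle.load(open("w16.pkl","rb")); w5=pickle.load(open("w5.pkl","rb"))
def ball(c,g):
    x0,y0=int(g[0]-16),int(g[1]-16); s=c["color"][y0:y0+32,x0:x0+32].max(2)
    m=(s<45).astype(np.uint8); m=cv2.morphologyEx(m,cv2.MORPH_OPEN,np.ones((5,5),np.uint8))
    n,l,st,ce=cv2.connectedComponentsWithStats(m); i=1+st[1:,4].argmax(); print(st[i],ce[i]); return ce[i]+[x0,y0]
A=np.zeros((3,3)); b=np.zeros(3); L=[(w2,ball(w2,(58,248))),(w16,ball(w16,(94,344))),(w5,ball(w5,(172,292)))]
for c,uv in L:
    o,d=ray(c,[uv]); d=d[0]/np.linalg.norm(d[0]); M=np.eye(3)-np.outer(d,d); A+=M; b+=M@o
P=np.linalg.solve(A,b); print("ball",P)
for c,uv in L: print(uv,onz(c,[uv],.092)[0].round(4),proj(c,P)[0].round(1))
s=lambda *p:np.array(p)/1.25
print("lever root w2,w16",onz(w2,s((118,262)),.03).round(4),onz(w16,s((156,365)),.03).round(4))
for c in (w2,w16,w5):  # base: greenish-grey top
    hsv=cv2.cvtColor(c["color"],cv2.COLOR_RGB2HSV)
print(onz(w16,s((141,327),(187,335),(184,392),(136,388)),.0125).round(3).tolist())
cv2.imwrite("pics/sw.png",np.hstack([cv2.resize(w16["color"][240:370,60:180,::-1],None,fx=4,fy=4,interpolation=2)[:520],cv2.resize(w5["color"][180:310,150:245,::-1],None,fx=3.3,fy=4,interpolation=2)]))
E
```

```text
[ 10   8  19  17 217] [20.22119816 14.70967742]
[  7   6  20  20 288] [16.99652778 14.57638889]
[ 10   2  18  16 233] [18.87553648  8.89270386]
ball [0.36295135 0.3138251  0.09197529]
[ 62.22119816 246.70967742] [0.3622 0.3129 0.092 ] [ 61.3 246.2]
[ 94.99652778 342.57638889] [0.3601 0.315  0.092 ] [ 95.4 340.8]
[174.87553648 284.89270386] [0.3662 0.314  0.092 ] [175.6 288. ]
lever root w2,w16 [[0.3911 0.3047 0.03  ]] [[0.3947 0.3039 0.03  ]]
[[0.434, 0.323, 0.013], [0.424, 0.272, 0.013], [0.344, 0.289, 0.013], [0.35, 0.347, 0.013]]
```

View pics/sw.png

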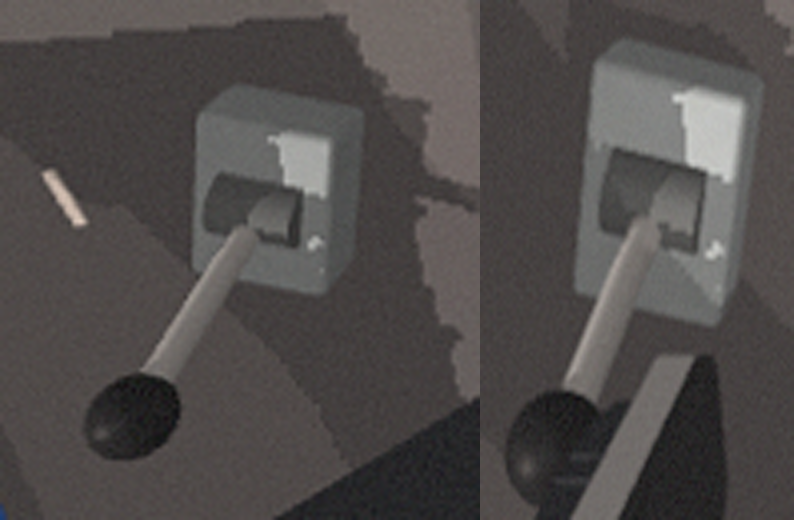

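```bash
python3 - <<'E'
from plan import *
import pickle
w2=pickle.load(open("w2.pkl","rb")); w16=pickle.load(open("w16.pkl","rb")); w5=pickle.load(open("w5.pkl","rb"))
c16=np.array([(200,115),(333,130),(325,293),(195,270)])/4+[60,240]
c5=np.array([(596,62),(760,100)])  # unused far edge
P=onz(w16,c16,.025)[:,:2]*1000; print("base top",P.round(1).tolist(),cv2.minAreaRect(P.astype(np.float32)))
q5=np.array([((598-480)/3.3,68/4),((748-480)/3.3,95/4),((720-480)/3.3,325/4),((577-480)/3.3,293/4)])+[150,180]
P=onz(w5,q5,.025)[:,:2]*1000; print("base top w5",P.round(1).tolist(),cv2.minAreaRect(P.astype(np.float32)))
print("ball",onz(w16,[(93.2,344.2)],.092),onz(w5,[((553-480)/3.3+150,448/4+180)],.092))
th=np.radians(-11); ex=np.array([np.cos(th),np.sin(th)])
go([.318,.323,.2],down(-11))
E
```

```text
base top [[429.8, 321.0], [423.8, 274.7], [354.3, 289.9], [364.3, 336.6]] ((394.0635070800781, 305.6267395019531), (47.75161361694336, 71.32937622070312), 77.6245346069336)
base top w5 [[428.1, 321.5], [420.7, 275.1], [353.5, 290.2], [363.4, 337.0]] ((392.0398254394531, 306.05145263671875), (47.732025146484375, 69.46598815917969), 77.32833099365234)
ball [[0.35747832 0.31789376 0.092     ]] [[0.35876146 0.31758543 0.092     ]]
turn(tool deg) [-0.   0.4 10.9] then shift(new tool mm) [-316.2 -239.4   97.6]
```

The base measures 71 × 48 mm, centred at (393, 306) with yaw −12.5°, which matches the given size. Move behind the ball.

Request:
{"fn": "apply_moves", "kwargs": {"rows": [{"x":0,"y":0,"z":0,"ax":0,"ay":0,"az":6.2,"gripper":1},{"x":0,"y":0,"z":0,"ax":0,"ay":0,"az":6.2,"gripper":1},{"x":-14,"y":-10,"z":0,"ax":0,"ay":0,"az":0,"gripper":1},{"x":-24,"y":-17,"z":0,"ax":0,"ay":0,"az":0,"gripper":1},{"x":-24,"y":-17,"z":0,"ax":0,"ay":0,"az":0,"gripper":1}]}}

```text
clock: 41.13
position: [0.5314, 0.0835, 0.2966]
ee_rot: [0.994, -0.11, -0.005, -0.001]
ft_force: [0.5, 1.6, 0.4]
grip_width: 0.0
grasp_force: 0.0
```

Request:
{"fn": "apply_moves", "kwargs": {"rows": [{"x":-24,"y":-17,"z":0,"ax":0,"ay":0,"az":0,"gripper":1},{"x":-24,"y":-17,"z":0,"ax":0,"ay":0,"az":0,"gripper":1},{"x":-24,"y":-17,"z":0,"ax":0,"ay":0,"az":0,"gripper":1},{"x":-24,"y":-17,"z":5,"ax":0,"ay":0,"az":0,"gripper":1},{"x":-24,"y":-17,"z":10,"ax":0,"ay":0,"az":0,"gripper":1}]}}

```text
clock: 41.55
position: [0.4324, 0.1936, 0.284]
ee_rot: [0.994, -0.109, -0.003, -0.001]
ft_force: [0.5, 1.4, 0.1]
grip_width: 0.002
grasp_force: 0.0
```

Request:
{"fn": "apply_moves", "kwargs": {"rows": [{"x":-24,"y":-17,"z":10,"ax":0,"ay":0,"az":0,"gripper":1},{"x":-24,"y":-17,"z":10,"ax":0,"ay":0,"az":0,"gripper":1},{"x":-24,"y":-17,"z":10,"ax":0,"ay":0,"az":0,"gripper":1},{"x":-24,"y":-17,"z":10,"ax":0,"ay":0,"az":0,"gripper":1},{"x":-24,"y":-17,"z":10,"ax":0,"ay":0,"az":0,"gripper":1}]}}

```text
clock: 41.97
position: [0.3329, 0.3025, 0.2341]
ee_rot: [0.994, -0.109, -0.004, -0.001]
ft_force: [-0.1, 0.8, 0.4]
grip_width: 0.001
grasp_force: 0.0
```

Request:
{"fn": "apply_moves", "kwargs": {"rows": [{"x":-20,"y":-14,"z":0,"ax":0,"ay":0,"az":0,"gripper":1},{"x":0,"y":0,"z":0,"ax":0,"ay":0,"az":0,"gripper":1},{"x":0,"y":0,"z":0,"ax":0,"ay":0,"az":0,"gripper":1}]}}

```text
clock: 42.22
position: [0.3287, 0.3055, 0.236]
ee_rot: [0.994, -0.109, -0.003, -0.002]
ft_force: [0.5, -0.1, -0.2]
grip_width: 0.002
grasp_force: 0.0
```

```bash
python3 - <<'E'
from plan import *
o=get_obs(); print(o["position"],np.round(o["joint_pos"],2),o["clock"])
go([.314,.325,.09],down(-12.5))
E
```

```text
[0.3287289  0.30549635 0.23595755] [ 0.32 -0.01 -1.13  1.86 -0.02  1.28 -2.59] 42.2167
turn(tool deg) [-0.2  0.4 -0. ] then shift(new tool mm) [-18.6 -15.9 146. ]
```

Joint 7 is at its limit, so turn the yaw back to 0; the ball can be pushed at that angle.

Request:
{"fn": "apply_moves", "kwargs": {"rows": [{"x":0,"y":0,"z":0,"ax":0,"ay":0,"az":-6,"gripper":1},{"x":0,"y":0,"z":0,"ax":0,"ay":0,"az":-6.5,"gripper":1},{"x":-7,"y":-10,"z":0,"ax":0,"ay":0,"az":0,"gripper":1},{"x":-8,"y":-10,"z":0,"ax":0,"ay":0,"az":0,"gripper":1},{"x":0,"y":0,"z":0,"ax":0,"ay":0,"az":0,"gripper":1}]}}

```text
clock: 42.63
position: [0.3133, 0.3265, 0.2365]
ee_rot: [1.0, -0.0, -0.003, -0.003]
ft_force: [-0.4, -0.3, -0.5]
grip_width: -0.002
grasp_force: 0.0
```

Request:
{"fn": "apply_moves", "kwargs": {"rows": [{"x":0,"y":0,"z":15,"ax":0,"ay":0,"az":0,"gripper":1},{"x":0,"y":0,"z":18,"ax":0,"ay":0,"az":0,"gripper":1},{"x":0,"y":0,"z":18,"ax":0,"ay":0,"az":0,"gripper":1},{"x":0,"y":0,"z":15,"ax":0,"ay":0,"az":0,"gripper":1},{"x":0,"y":0,"z":0,"ax":0,"ay":0,"az":0,"gripper":1}]}}

```text
clock: 43.05
position: [0.313, 0.3241, 0.1678]
ee_rot: [1.0, -0.001, -0.005, -0.001]
ft_force: [0.0, -0.1, -1.4]
grip_width: 0.004
grasp_force: 0.0
```

```bash
python3 - <<'E'
from plan import *
o=get_obs(); print(o["position"],np.round(o["joint_pos"],2),o["clock"])
go([.314,.325,.09],down(0))
E
```

```text
[0.31297407 0.32407474 0.16775616] [ 0.23  0.12 -1.16  1.95  0.11  1.15 -2.55] 43.05
turn(tool deg) [-0.1  0.5 -0.1] then shift(new tool mm) [ 1.  -0.9 77.8]
```

Request:
{"fn": "apply_moves", "kwargs": {"rows": [{"x":0,"y":0,"z":0,"ax":0,"ay":0,"az":-6,"gripper":1},{"x":0,"y":0,"z":0,"ax":0,"ay":0,"az":-6,"gripper":1},{"x":0,"y":0,"z":0,"ax":0,"ay":0,"az":-5,"gripper":1},{"x":-2,"y":11,"z":0,"ax":0,"ay":0,"az":0,"gripper":1},{"x":0,"y":0,"z":0,"ax":0,"ay":0,"az":0,"gripper":1}]}}

```text
clock: 43.47
position: [0.3152, 0.3137, 0.1709]
ee_rot: [0.989, 0.147, -0.002, -0.002]
ft_force: [0.5, -0.1, 0.8]
grip_width: 0.002
grasp_force: 0.0
```

Request:
{"fn": "apply_moves", "kwargs": {"rows": [{"x":0,"y":0,"z":16,"ax":0,"ay":0,"az":0,"gripper":1},{"x":0,"y":0,"z":16,"ax":0,"ay":0,"az":0,"gripper":1},{"x":0,"y":0,"z":16,"ax":0,"ay":0,"az":0,"gripper":1},{"x":0,"y":0,"z":16,"ax":0,"ay":0,"az":0,"gripper":1},{"x":0,"y":0,"z":12,"ax":0,"ay":0,"az":0,"gripper":1}]}}

```text
clock: 43.88
position: [0.3141, 0.3153, 0.0936]
ee_rot: [0.989, 0.147, -0.003, -0.002]
ft_force: [0.5, -1.1, 0.1]
grip_width: 0.002
grasp_force: 0.0
```

Request:
{"fn": "apply_moves", "kwargs": {"rows": [{"x":0,"y":0,"z":0,"ax":0,"ay":0,"az":0,"gripper":1},{"x":0,"y":0,"z":0,"ax":0,"ay":0,"az":0,"gripper":1}]}}

```text
clock: 44.05
position: [0.3136, 0.3159, 0.0946]
ee_rot: [0.989, 0.148, -0.003, -0.003]
ft_force: [-0.4, -0.9, -0.3]
grip_width: -0.0
grasp_force: 0.0
```

```bash
python3 - <<'E'
from plan import *
o=get_obs(); print(o["position"],np.round(o["joint_pos"],2),o["clock"])
go([.3145,.313,.09],down(17)); go([.407,.291,.09],down(17))
E
```

```text
[0.31357213 0.31588554 0.09462526] [ 0.18  0.25 -1.14  2.04  0.26  1.01 -2.37] 44.05
turn(tool deg) [-0.3  0.3  0. ] then shift(new tool mm) [0.  3.  4.6]
turn(tool deg) [-0.3  0.3  0. ] then shift(new tool mm) [82.1 51.1  4.6]
```

Request:
{"fn": "apply_moves", "kwargs": {"rows": [{"x":0,"y":3,"z":3,"ax":0,"ay":0,"az":0,"gripper":1},{"x":5,"y":3,"z":0,"ax":0,"ay":0,"az":0,"gripper":1},{"x":5,"y":3,"z":0,"ax":0,"ay":0,"az":0,"gripper":1},{"x":5,"y":3,"z":0,"ax":0,"ay":0,"az":0,"gripper":1},{"x":5,"y":3,"z":0,"ax":0,"ay":0,"az":0,"gripper":1}]}}

```text
clock: 44.47
position: [0.3379, 0.3074, 0.0917]
ee_rot: [0.989, 0.148, -0.002, -0.003]
ft_force: [-1.3, 0.7, -0.3]
grip_width: 0.004
grasp_force: 0.0
```

Request:
{"fn": "apply_moves", "kwargs": {"rows": [{"x":5,"y":3,"z":0,"ax":0,"ay":0,"az":0,"gripper":1},{"x":5,"y":3,"z":0,"ax":0,"ay":0,"az":0,"gripper":1},{"x":5,"y":3,"z":0,"ax":0,"ay":0,"az":0,"gripper":1},{"x":5,"y":3,"z":0,"ax":0,"ay":0,"az":0,"gripper":1},{"x":5,"y":3,"z":0,"ax":0,"ay":0,"az":0,"gripper":1}]}}

```text
clock: 44.88
position: [0.3656, 0.3005, 0.0911]
ee_rot: [0.989, 0.149, -0.002, -0.003]
ft_force: [-2.2, -0.0, 0.3]
grip_width: 0.003
grasp_force: 0.6
```

Request:
{"fn": "apply_moves", "kwargs": {"rows": [{"x":5,"y":3,"z":0,"ax":0,"ay":0,"az":0,"gripper":1},{"x":5,"y":3,"z":0,"ax":0,"ay":0,"az":0,"gripper":1},{"x":5,"y":3,"z":0,"ax":0,"ay":0,"az":0,"gripper":1},{"x":5,"y":3,"z":0,"ax":0,"ay":0,"az":0,"gripper":1},{"x":5,"y":3,"z":0,"ax":0,"ay":0,"az":0,"gripper":1}]}}

```text
clock: 45.3
position: [0.3938, 0.2934, 0.0908]
ee_rot: [0.989, 0.149, -0.002, -0.003]
ft_force: [-0.6, -0.6, -0.5]
grip_width: -0.002
grasp_force: 0.5
```

Request:
{"fn": "apply_moves", "kwargs": {"rows": [{"x":3,"y":2,"z":0,"ax":0,"ay":0,"az":0,"gripper":1},{"x":2,"y":1,"z":0,"ax":0,"ay":0,"az":0,"gripper":1},{"x":0,"y":0,"z":0,"ax":0,"ay":0,"az":0,"gripper":1}]}}

```text
clock: 45.55
position: [0.3994, 0.292, 0.0908]
ee_rot: [0.989, 0.148, -0.002, -0.003]
ft_force: [-0.7, 0.0, -0.1]
grip_width: -0.001
grasp_force: 0.0
```

```bash
python3 - <<'E'
from plan import *
o=get_obs(); print(o["position"],o["ft_force"],np.round(o["joint_pos"],2),o["clock"])
go([.407,.291,.09],down(17))
E
```

```text
[0.39941072 0.29204595 0.09080527] [-0.68152776  0.02152852 -0.08643653] [ 0.2   0.38 -1.04  1.93  0.37  1.05 -2.28] 45.55
turn(tool deg) [-0.3  0.2  0.1] then shift(new tool mm) [7.  3.2 0.8]
```

Request:
{"fn": "apply_moves", "kwargs": {"rows": [{"x":3,"y":1.7,"z":0,"ax":0,"ay":0,"az":0,"gripper":1},{"x":2,"y":1,"z":0,"ax":0,"ay":0,"az":0,"gripper":1},{"x":0,"y":0,"z":0,"ax":0,"ay":0,"az":0,"gripper":1}]}}

```text
clock: 45.8
position: [0.405, 0.291, 0.0909]
ee_rot: [0.989, 0.148, -0.002, -0.003]
ft_force: [-0.8, -0.6, 0.1]
grip_width: 0.0
grasp_force: 0.1
```

Request:
{"fn": "apply_moves", "kwargs": {"rows": [{"x":2,"y":1,"z":0,"ax":0,"ay":0,"az":0,"gripper":1},{"x":0,"y":0,"z":0,"ax":0,"ay":0,"az":0,"gripper":1}]}}

```text
clock: 45.97
position: [0.407, 0.2907, 0.0908]
ee_rot: [0.989, 0.149, -0.002, -0.003]
ft_force: [-0.6, -1.6, -0.3]
grip_width: 0.004
grasp_force: 0.4
```

Request:
{"fn": "apply_moves", "kwargs": {"rows": [{"x":2,"y":1,"z":0,"ax":0,"ay":0,"az":0,"gripper":1},{"x":0,"y":0,"z":0,"ax":0,"ay":0,"az":0,"gripper":1}]}}

```text
clock: 46.13
position: [0.4074, 0.2907, 0.0906]
ee_rot: [0.989, 0.149, -0.004, -0.003]
ft_force: [-7.9, -1.4, 3.1]
grip_width: 0.003
grasp_force: 3.9
```

Request:
{"fn": "apply_moves", "kwargs": {"rows": [{"x":2,"y":1,"z":0,"ax":0,"ay":0,"az":0,"gripper":1},{"x":0,"y":0,"z":0,"ax":0,"ay":0,"az":0,"gripper":1}]}}

```text
clock: 46.3
position: [0.4078, 0.2907, 0.0905]
ee_rot: [0.989, 0.15, -0.005, -0.002]
ft_force: [-16.2, -1.9, 9.3]
grip_width: 0.001
grasp_force: 8.1
```

The lever's end stop is felt exactly where expected. Back off, lift clear, and verify.

Request:
{"fn": "apply_moves", "kwargs": {"rows": [{"x":-6,"y":-3,"z":0,"ax":0,"ay":0,"az":0,"gripper":1},{"x":-12,"y":-7,"z":0,"ax":0,"ay":0,"az":0,"gripper":1},{"x":-18,"y":-10,"z":0,"ax":0,"ay":0,"az":0,"gripper":1},{"x":0,"y":0,"z":-15,"ax":0,"ay":0,"az":0,"gripper":1},{"x":0,"y":0,"z":-20,"ax":0,"ay":0,"az":0,"gripper":1}]}}

```text
clock: 46.72
position: [0.3689, 0.2985, 0.1255]
ee_rot: [0.989, 0.15, -0.003, -0.002]
ft_force: [0.3, -0.5, 0.6]
grip_width: -0.001
grasp_force: 0.0
```

Request:
{"fn": "apply_moves", "kwargs": {"rows": [{"x":0,"y":0,"z":-20,"ax":0,"ay":0,"az":0,"gripper":1},{"x":0,"y":0,"z":-20,"ax":0,"ay":0,"az":0,"gripper":1},{"x":0,"y":0,"z":-20,"ax":0,"ay":0,"az":0,"gripper":1},{"x":0,"y":0,"z":-20,"ax":0,"ay":0,"az":0,"gripper":1},{"x":0,"y":0,"z":-20,"ax":0,"ay":0,"az":0,"gripper":1}]}}

```text
clock: 47.13
position: [0.371, 0.2983, 0.2271]
ee_rot: [0.989, 0.149, -0.002, -0.003]
ft_force: [1.0, -0.1, 0.1]
grip_width: -0.0
grasp_force: 0.0
```

Request:
{"fn": "apply_moves", "kwargs": {"rows": [{"x":0,"y":10,"z":-10,"ax":0,"ay":0,"az":0,"gripper":1},{"x":10,"y":20,"z":-10,"ax":0,"ay":0,"az":0,"gripper":1},{"x":10,"y":20,"z":-10,"ax":0,"ay":0,"az":0,"gripper":1},{"x":0,"y":0,"z":0,"ax":0,"ay":0,"az":0,"gripper":1},{"x":0,"y":0,"z":0,"ax":0,"ay":0,"az":0,"gripper":1}]}}

```text
clock: 47.55
position: [0.4061, 0.2555, 0.256]
ee_rot: [0.989, 0.148, -0.002, -0.003]
ft_force: [-0.6, 0.3, -0.1]
grip_width: -0.0
grasp_force: 0.0
```

```bash
python3 - <<'E'
from lab import *
o=get_obs(); print(o["position"],o["clock"])
w=camera("wrist"); save(w,"w17")
p=np.array([[.430,.298,.092],[.357,.316,.092]]); uv=proj(w,p); print(uv)
for u,v in uv:
    u,v=int(u),int(v); print(w["color"][v-2:v+3,u-2:u+3].mean() if 0<=v<396 else None)
hsv=w["color"].max(2); x0,y0=int(uv[0][0]-30),int(uv[0][1]-30); s=hsv[y0:y0+60,x0:x0+60]
m=cv2.morphologyEx((s<45).astype(np.uint8),2,np.ones((7,7),np.uint8)); n,l,st,ce=cv2.connectedComponentsWithStats(m)
for i in range(1,n): print("dark blob",st[i],onz(w,[ce[i]+[x0,y0]],.092))
for r in [rect(w,q,.0) for ce,n,q in blobs(w) if 95<rect(w,q,0)[2]<130]: print("roll/mark",r)
print("carts loose:",carts(camera("top")))
E
```

```text
[0.4060791  0.25552367 0.25599402] 47.55
[[279.87728641 148.6532158 ]
 [242.73408556 215.21578601]]
54.70666666666666
71.36
roll/mark [445.8 186.4 111.4  70.2   1.5]
roll/mark [ 453.6 -124.   111.6   14.1    3.3]
carts loose: [array([735.5, 259.1,  50.7,  31.8,  45.2]), array([ 612.9, -458.3,   48.9,   31.7,  -73.6]), array([ 452.6, -274.4,   46.4,   27.4,  -63.4]), array([ -38.6, -759.5,   40.7,   30.6,  -89.5])]
```

```bash
python3 - <<'E'
from lab import *
w=camera("wrist"); x0,y0=240,105
s=w["color"].max(2)[y0:y0+90,x0:x0+90]
for t in (50,60,70):
    m=cv2.morphologyEx((s<t).astype(np.uint8),2,np.ones((9,9),np.uint8)); n,l,st,ce=cv2.connectedComponentsWithStats(m)
    for i in range(1,n): print(t,st[i],onz(w,[ce[i]+[x0,y0]],.092).round(3))
for r in s[10:80:4,::2]: print(''.join('#' if v<50 else '+' if v<75 else '-' if v<110 else '.' for v in r))
E
```

```text
60 [ 35  30  18  21 280] [[0.433 0.296 0.092]]
70 [ 32  30  22  27 474] [[0.43  0.297 0.092]]
---------------------------------............
----------++-------------------------........
-------+++----+++-------------------.........
+------+-----------------------------........
-------++--+-------+----------------.........
+-+-+-+-+---.....-+####+-++---------.........
-+---++-+--....#+#########------------.......
+---+--+--...-#+++++#+#####-+---------.......
-+-+-+---....+++---++++####----------........
+--++++-.....-+++-++++++###.....---------....
--++++-....---#++++++++####.....-----------.-
+++++-....----+.##++#+###......--------------
-+---....-----.....-++-.......-------------.-
+---....------.....-----.....---------.......
---....-++------............---------........
+-........-++---..........-----------........
-.............---........----------..........
-.......................----------...........
```

The ball is at (430, 297), the full "on" position I computed at (430, 298). The roll is on its mark and no loose black cartridges remain, so I'm handing in.

```bash
python3 -c "
from workcell import *
print(hand_in())"
```

```text
the job is handed in; nothing more can be done
None
```

The job is handed in (no verdict was returned): the roll is on the free mark_a, all three black cartridges are seated label-up in lanes 1, 2 and 4, and the switch was pushed fully on last.

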